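# Rebuild the frame press's disc-spring stack on the stacking jig

### The job

Slide the jig's tailstock back clear of the arbor, then take all the conical spring washers from the wooden rack and stack them on the arbor with their faces alternating: the first with its hollow side against the head plate, the next turned the other way, and so on to the last. Then slide the tailstock up until it holds the whole stack snug against the head plate, with no gaps. Leave the other things on the bench where they are.

Things in the scene. Friction and masses are not known exactly. Their poses are not given: they have to be found in the camera images.
- w1_c (a point): steel conical spring washer: outside 100 mm, bore 51 mm, wall 5 mm, dished 6 mm, so 11 mm high; 0.22 kg. Point: its centre, half-way along its axis. x: its axis, pointing to the domed side (small end, at the bore); wide hollow rim at -x. Flank slopes 14 degrees, so the 24 mm wide ring, pinched from above, lies flush with the pads. On edge in the rack, facing either way; may be absent
- w2_c (a point): as w1_c, another identical washer
- w3_c (a point): as w1_c, another identical washer
- w4_c (a point): as w1_c, another identical washer
- w5_c (a point): as w1_c, another identical washer
- rack: wooden rack, 294 x 136 mm, fixed; origin: centre of its underside. Five slots 52 mm apart along its x, the middle one at the origin; slot 13 mm wide, floor 15 mm and walls 60 mm above the bench: washers stand with centres 64 mm and top rims 114 mm high, axes along the rack's x, leaning up to 10 degrees; 41 mm free between neighbours (no room for wide open fingers)
- arbor_root (a point): on the fixed green stacking jig (base 120 x 415 mm, 25 mm thick): where the level arbor's axis meets the head plate's face, 105 mm above the bench. Arbor: steel bar, 42 mm diameter, 150 mm long, from here along this frame's -y to its free end; z up. Head plate on the +y side, its top 157 mm above the bench. A hung washer rests on the arbor, its centre about 5 mm below the axis
- arbor_tip (a point): centre of the arbor's free end (last 8 mm tapered)
- tail (a joint): tailstock sliding along the arbor: gap (m) between head plate and its pressure plate, 0 to 0.28; grows as it is slid away towards the free end and beyond (0.15: level with the arbor's end). About 4 N of friction; stays where left. The plate (90 x 90 mm, 16 mm thick) has a hole that passes over the arbor, and pushes washers before it
- tail_face (a point): centre of the tailstock's pressure face, on the arbor axis; same directions as arbor_root (y points to the head plate)
- tail_knob (a point): centre of the upright round wooden knob on top of the tailstock, 30 mm diameter, 39 mm tall, 70 mm above the arbor axis and 8 mm behind the pressure face; the pressure plate's top is 25 mm lower
- soroban_a: abacus with yellow beads, 300 x 75 x 22 mm, lying flat behind the jig; bystander (origin: centre of underside)
- mallet: wooden mallet, 225 mm long, head 85 mm wide and 45 mm tall, lying on the bench; bystander
- plane: small wooden hand plane, 190 x 65 mm, 45 mm tall; bystander
- spacer: plain flat steel ring lying on the bench, 90 mm across, 48 mm bore, 12 mm thick; not part of the stack; bystander
- gluepot: amber glass jar with steel lid, 76 mm across, 90 mm tall; bystander
- offcut: dark wood block, 60 x 160 x 30 mm; bystander
Mind the look-alikes: they are no part of the job. Leave any blue look-alike of the part that bears w4_c alone. Leave any purple look-alike of the part that bears w1_c alone.

How it is judged:
By the outcome, as a careful person would: the job done as asked, in the order asked, and still so for the second after the job is handed in, with the robot touching nothing.
Of w1, w2, w3, w4, w5 only 4 to 5 are there at a start; the rules pass over those that are not, and their reading is None.
At some moment in a run one of w1, w2, w3, w4, w5 may be knocked a few centimetres aside while the robot is not near it.
It also fails if it takes over 210 s, if anything falls off the work surface, if the arm or the gripper's body presses on something with over 40 N, if the wrist force passes 120 N, or if a joint passes its speed limit or range.

### The arm

A 7-joint arm with a two-finger parallel gripper is mounted at the origin on the work surface. World frame = base frame: x ahead of the robot, y to its left, z up, the work surface at z = 0. Lengths are in m, angles in rad, forces in N, time in s.
With the tool pointing down it reaches from about 0.4 to 0.85 m from the base axis. Payload 10.4 kg.
Tool frame: the origin (TCP) lies on the centre line of the jaws, within the pads' length; the fingertips stand 25 mm ahead of it and the grasp point (between the pads) lies 6 mm ahead of it; z points along the fingers, y is the direction in which the jaws open and shut (so a half turn about z gives the same grasp; the last joint's range is limited). The gripper opens to 87 mm and grips with 3 to 60 N. Pads are 19 mm wide; open, the fingers measure 117 mm over their backs; the gripper's body (75 mm by 190 mm) begins 51 mm behind the grasp point.
Start: joints at [-1.18, 0.332, -0.065, 1.46, 0.022, 1.35, -0.088], TCP at [0.251, 0.572, 0.248] pointing down, gripper open.
Joint ranges: [-2.6, 2.6], [-0.5, 2.12], [-1.47, 1.34], [0.16, 2.42], [-1.27, 4.41], [0.06, 2.06], [-2.6, 2.6]. Speed limits (rad/s): [2.22, 2.22, 2.79, 2.79, 3.14, 3.14, 3.14].

### API

Orientations are given as a rotation vector (axis times angle).
In Python, from workcell import observe, grab_frame, finish_job, look_for, trace, place_of gives the robot as it stands.
- The arm moves only by the tool arm_command, never from a script. Its argument "series" is one flat list of numbers, 5 for each row, row after row: the closure, from 0 (fully open) to 1 (shut), then the shift along the tool's x, y, z in cm, then the turn about the tool's z in degrees. In form: [hand, tx, ty, tz, roll, hand, tx, ty, tz, roll, ...]. A call has exactly 8 rows; each row is the pose to reach, as a shift and turn from the pose measured when the call began, along the tool's axes at that moment; what a row does not reach only later rows make up. A row lasts 1/12 s, in which the tool goes at most 41.7 mm and 7.16 degrees, less where a joint would pass 70% of its speed; a pose out of reach is approached as far as the arm can. A call with a gripper value outside its range is refused whole. The fingers move at their own pace and stop on an object; "force" is the grip in N (left out, the last holds). Time passes only in rows, so rows that repeat a pose let the fingers close, or fill a call up. It gives the time, the measured TCP pose, the force and the opening at its end, in the units of the state.
- observe(): the state, without advancing time (a new reading comes with each control period).
- grab_frame(name): name is "side" or "top"; returns a dict with "image" (384x512x3 uint8, blue, green, red), "camera_matrix" (3x3 intrinsics, pixels), "camera_from_world" (4x4, takes a point from world to camera coordinates). Camera axes: x right, y down, z forward; pixel columns grow to the right and rows downward; lengths in m; the calibration is good to about 2 mm. A picture is of the moment at which its call begins. There is no depth.
- finish_job(): hands the job in, once; it reports no verdict.
Trained networks look in a picture, given as the dict that the camera call returned (one of the last four; its "shot" number tells which), for a name from the list of things; names that differ only in an ending like _2 or _b are one class to them, and where a whole thing is asked for, a point or a joint stands for the part that bears it (a point fixed in the world has none). Each returns a list of dicts, best first, with "conf" (0 to 1); they miss things now and then, are a little off and sometimes report something else, mostly with a low value. They report only what shows in the picture. A call takes as long as a camera call. They do not tell look-alikes from the thing itself.
- look_for(name, picture): "position" ([row, column] in pixels, amid what is visible of it).
- trace(name, picture): "pixels" (384x512 bool, what is visible of it) and "position" ([row, column] in pixels, amid what is visible of it).
- place_of(name, picture): "position" ([row, column] in pixels: a listed point, or the origin of a listed thing).
The state is a dict: "time": time; "joints": joint angles; "qd": joint speeds; "joint_efforts": joint torques, N m; "tool_pos": TCP position; "eef_rot": TCP orientation; "wrist_force": force on the tool from outside, world axes, zero at the start; "wrist_torque": the same for the moment, N m; "finger_gap": finger opening in m.
Only numpy, scipy, OpenCV 4.12 (cv2) and the standard library are available. Lean on these libraries where they do the work, as an engineer would, in place of code of your own. Each camera call takes 0.05 s, during which the arm holds its last target. There are 200 camera calls.

## Working session

There is one attempt and no reset: what is moved stays moved. The work goes in short steps, Python scripts to look and compute and a tool call to move; the robot and the scene stay as the last step left them, time stands still between calls to the robot, and variables do not carry over. Pictures are saved under pics/ and viewed, about 12 in all and at most 16, crops included, and the job is handed in when it is done.

Besides the shell and the picture viewer there is one more tool, called after "Request:" by a JSON object that holds its "op" and its "data". arm_command: Moves the arm, as the interface text tells. Its arguments: {"type":"object","properties":{"series":{"type":"array"},"force":{"type":"number"}},"required":["series"]}

```bash
ls; mkdir -p pics
python3 - <<'E'
from workcell import *
import cv2,numpy as np
s=observe();print({k:np.round(v,3).tolist() for k,v in s.items()})
for n in("side","top"):
    f=grab_frame(n);cv2.imwrite(f"pics/{n}0.png",cv2.resize(f["image"],(800,600),interpolation=cv2.INTER_CUBIC))
    print(n,f["camera_matrix"].round(1).tolist(),f["camera_from_world"].round(3).tolist())
    for o in["w1_c","rack","arbor_root","arbor_tip","tail_face","tail_knob"]:
        print(o,[(np.round(d["position"],1).tolist(),round(d["conf"],2)) for d in place_of(o,f)])
E
```

```text
pics
{'time': 0.0, 'joints': [-1.18, 0.333, -0.065, 1.461, 0.022, 1.35, -0.089], 'qd': [0.0, 0.0, -0.001, -0.001, 0.001, -0.0, -0.0], 'joint_efforts': [0.0, -62.324, 0.025, -38.991, -0.061, 0.04, 0.0], 'tool_pos': [0.251, 0.572, 0.247], 'eef_rot': [-0.645, -3.074, 0.002], 'wrist_force': [0.035, 0.445, 0.033], 'wrist_torque': [-0.027, -0.034, 0.017], 'finger_gap': 0.087}
side [[483.7, 0.0, 255.1], [0.0, 483.7, 190.7], [0.0, 0.0, 1.0]] [[0.73, -0.684, -0.007, -0.442], [-0.478, -0.503, -0.72, 0.296], [0.489, 0.529, -0.694, 1.534], [0.0, 0.0, 0.0, 1.0]]
w1_c [([354.5, 347.0], 0.9), ([229.0, 291.2], 0.66), ([273.2, 354.9], 0.56)]
rack [([241.1, 292.4], 0.6)]
arbor_root [([147.9, 188.1], 0.89), ([273.7, 353.5], 0.2)]
arbor_tip [([159.5, 222.3], 0.82)]
tail_face [([152.4, 204.9], 0.9), ([158.0, 141.2], 0.67)]
tail_knob [([140.4, 207.9], 0.59)]
top [[403.7, 0.0, 252.6], [0.0, 403.7, 197.2], [0.0, 0.0, 1.0]] [[0.031, -0.999, 0.02, -0.111], [-0.996, -0.033, -0.08, 0.54], [0.081, -0.017, -0.997, 1.741], [0.0, 0.0, 0.0, 1.0]]
w1_c [([248.0, 381.5], 0.82), ([200.3, 292.4], 0.48)]
rack [([197.9, 290.2], 0.77)]
arbor_root [([197.0, 158.4], 0.73)]
arbor_tip [([193.0, 195.9], 0.61)]
tail_face [([191.6, 184.7], 0.82), ([159.1, 251.8], 0.56)]
tail_knob [([194.3, 183.0], 0.58), ([198.4, 293.5], 0.3)]
```

View pics/side0.png

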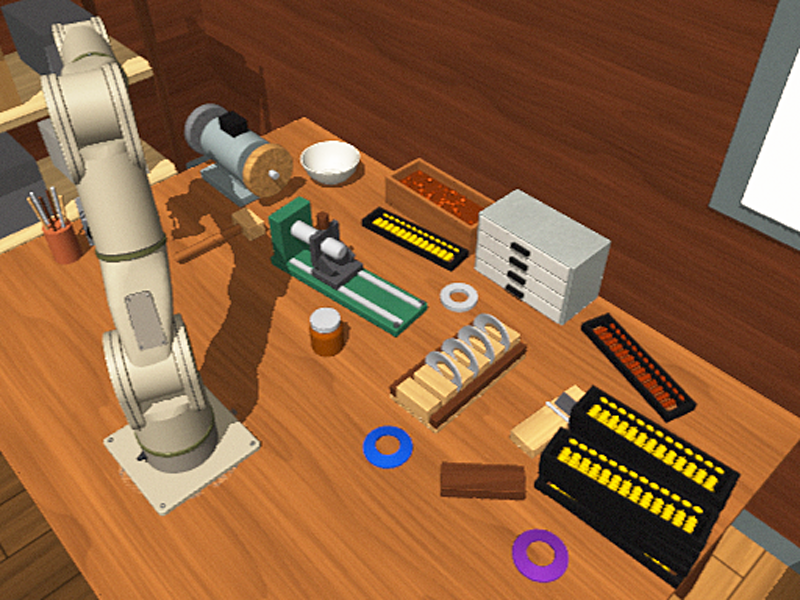

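View pics/top0.png

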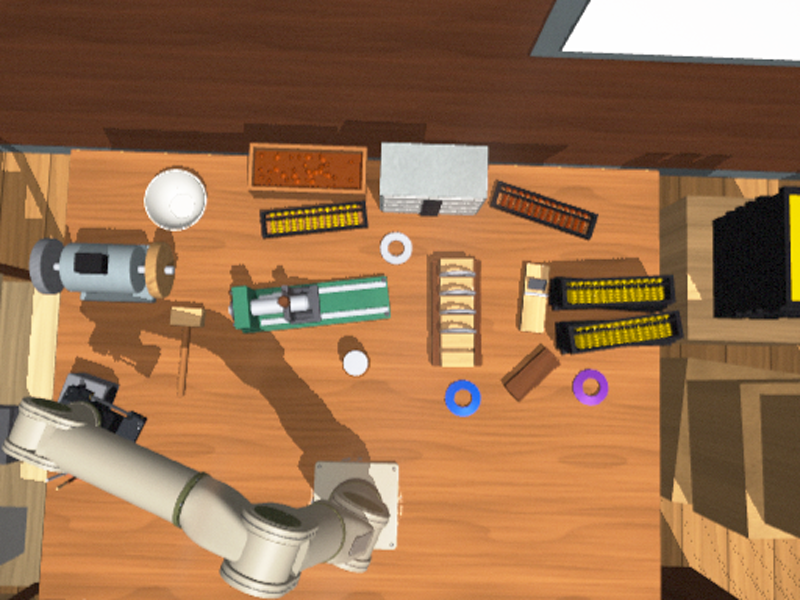

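The side view shows four grey washers in the rack's four far slots (440,370), (457,355), (473,342), (490,330), with the near slot empty. Things that could be mistaken for them: the blue ring (388,447), the purple ring (540,555) and the flat spacer (459,296). The candidates are the grey ones on edge in the rack.

```bash
cat > h.py <<'E'
from workcell import *
import cv2,numpy as np
from scipy.optimize import least_squares
from scipy.spatial.transform import Rotation as R
def proj(f,P):
    P=np.atleast_2d(P);T=f["camera_from_world"];c=P@T[:3,:3].T+T[:3,3];p=c@f["camera_matrix"].T
    return (p[:,:2]/p[:,2:])            # col,row
def ray(f,rc,z):
    T=f["camera_from_world"];d=T[:3,:3].T@np.linalg.solve(f["camera_matrix"],[rc[1],rc[0],1.]);o=-T[:3,:3].T@T[:3,3]
    return o+d*(z-o[2])/d[2]
def tri(fs,rcs,x0=(.6,0,.1)):
    r=least_squares(lambda x:np.concatenate([proj(f,x)[0]-np.array(rc)[::-1] for f,rc in zip(fs,rcs)]),x0)
    return r.x,np.abs(r.fun).max()
def crop(f,r0,r1,c0,c1,k,name):
    cv2.imwrite(name,cv2.resize(f["image"][r0:r1,c0:c1],None,fx=k,fy=k,interpolation=cv2.INTER_CUBIC))
E
python3 - <<'E'
from h import *
S=grab_frame("side");T=grab_frame("top")
a=S["image"][195:275,245:345];b=T["image"][160:240,265:315]
im=np.hstack([cv2.resize(a,(500,400),interpolation=3),cv2.resize(b,(250,400),interpolation=3)]);cv2.imwrite("pics/c1.png",im)
pt={}
for o,z in[("arbor_root",.105),("arbor_tip",.105),("tail_face",.105),("tail_knob",.175),("rack",0)]:
    ps=[place_of(o,f) for f in(S,T)]
    rc=[p[0]["position"] for p in ps]
    print(o,*[ray(f,r,z).round(3)[:2] for f,r in zip((S,T),rc)],tri((S,T),rc))
for f in(S,T):
    for d in trace("rack",f)[:2]:
        c=max(cv2.findContours(d["pixels"].astype(np.uint8),0,2)[0],key=cv2.contourArea);print(d["conf"],cv2.minAreaRect(c))
    for d in trace("w1_c",f): print("w",np.round(d["position"],1),round(d["conf"],2),d["pixels"].sum())
E
```

```text
arbor_root [0.532 0.302] [0.518 0.287] (array([0.5181036 , 0.28177019, 0.12409325]), np.float64(0.32946488840883603))
arbor_tip [0.56  0.125] [0.55  0.141] (array([0.55856555, 0.13640792, 0.09799581]), np.float64(2.0968713304161213))
tail_face [0.549 0.205] [0.541 0.2  ] (array([0.54180684, 0.19748154, 0.11385678]), np.float64(0.3958159308084248))
tail_knob [0.544 0.179] [0.537 0.194] (array([0.54412003, 0.19050441, 0.16814668]), np.float64(1.7332002377657716))
rack [ 0.535 -0.264] [ 0.545 -0.258] (array([ 0.54433171, -0.25752868, -0.01287242]), np.float64(0.38669777568372865))
0.63 ((294.280517578125, 237.4756317138672), (42.63543701171875, 89.4875717163086), 51.34019088745117)
w [361.7 342.8] 0.96 763
w [222.3 292.5] 0.55 156
0.95 ((291.5, 200.0), (68.0, 33.0), 90.0)
w [246.  377.8] 0.8 363
w [199.7 290.5] 0.64 50
```

View pics/c1.png

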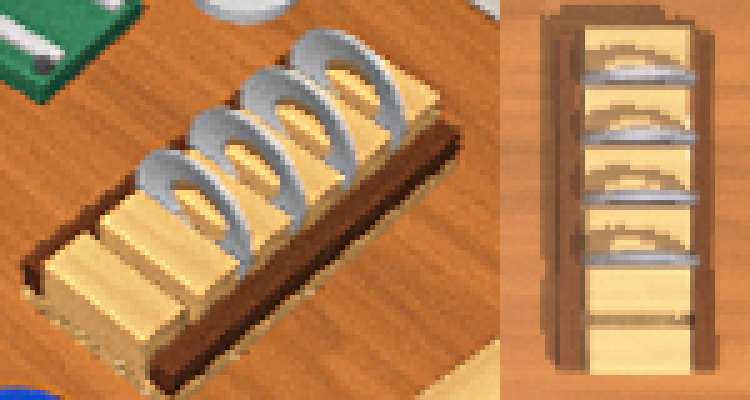

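The crops show four grey washers standing in the rack, nearest slot empty. Their facing can't be told by eye, so I'll fit a rendered model to both views, once per facing.

```bash
cat > fit.py <<'E'
from h import *
from itertools import product
from scipy.optimize import minimize
A=np.linspace(0,2*np.pi,49)
# profile (axial,radius): rim side -x hollow; wall 5, dished 6
PR=np.array([[-5.5,50],[-.5,50],[5.5,25.5],[.5,25.5],[-5.5,50]])/1000
def quads(p,s,yaw):
    """p=x,y,lean ; centre z from slot floor; s=+1 dome to rack +x"""
    Rm=R.from_euler("zy",[yaw,p[2]]).as_matrix()
    c=np.array([p[0],p[1],.064])
    P=np.stack([np.stack([np.full(49,s*a),r*np.sin(A),r*np.cos(A)],1) for a,r in PR])@Rm.T+c
    q=[]
    for i in range(4):
        for j in range(48): 
            v=P[[i,i,i+1,i+1],[j,j+1,j+1,j]]
            if v[:,2].max()>.064: q.append(np.column_stack([v[:,:2],np.maximum(v[:,2],.062)]))
    return np.array(q)
def cover(f,qs,box,k=6):
    r0,r1,c0,c1=box;im=np.zeros(((r1-r0)*k,(c1-c0)*k),np.uint8)
    for Q in qs:
        uv=((proj(f,Q.reshape(-1,3))-[c0,r0]+.5)*k-.5).reshape(-1,4,2)
        for q in np.round(uv*16).astype(np.int32): cv2.fillConvexPoly(im,q,255,shift=4)
    return cv2.resize(im,(c1-c0,r1-r0),interpolation=cv2.INTER_AREA)/255.
def obs(f,box):
    r0,r1,c0,c1=box;h=cv2.cvtColor(f["image"][r0:r1,c0:c1],cv2.COLOR_BGR2HSV).astype(float)
    return np.clip((110-h[...,1])/80,0,1)
E
python3 - <<'E'
from fit import *
import pickle
F=[grab_frame("side"),grab_frame("top")];pickle.dump(F,open("f0.pkl","wb"))
B=[(196,262,262,340),(168,224,278,306)]
O=[obs(f,b) for f,b in zip(F,B)]
cv2.imwrite("pics/o.png",np.hstack([cv2.resize(O[0]*255,None,fx=6,fy=6,interpolation=0),cv2.resize(O[1][:, :]*255,(196,396),interpolation=0)]))
x0=.545
def cost(v,s,off):
    # v: x,y shift per view (calibration), yaw, lean*4, dx*4
    qs=[quads([v[0]+i*.052+v[3+4+i],v[1]+i*.052*v[2],v[3+i]],si,v[2]) for i,si in enumerate(s)]
    e=0
    for k,(f,b,o) in enumerate(zip(F,B,O)):
        g=dict(f);M=f["camera_matrix"].copy();M[0,2]+=v[11+2*k];M[1,2]+=v[12+2*k];g["camera_matrix"]=M
        e+=((cover(g,qs,b,4)-o)**2).sum()
    return e+ (v[11:]**2).sum()*2+ (np.array(v[7:11])**2).sum()/.002**2*.3+(np.array(v[3:7])**2).sum()*5
best=[]
res={}
v0=np.r_[.493,-.258,0,np.zeros(4),np.zeros(4),np.zeros(4)]
sc=np.r_[.006,.006,.03,[.1]*4,[.003]*4,[.6]*4]
def opt(s,v0,n):
    r=minimize(lambda u:cost(v0+u*sc,s,0),np.zeros(15),method="Powell",options=dict(maxiter=n,xtol=1e-2,ftol=1e-3));return r.fun,v0+r.x*sc
# coarse start
c=min(((cost(np.r_[x,y,v0[2:]],[s]*4,0),x,y) for s in(1,-1) for x in np.arange(.47,.52,.004) for y in np.arange(-.27,-.245,.004)));print(c)
v0[:2]=c[1:]
for s in((1,)*4,(-1,)*4): res[s]=opt(s,v0,4);print(s,res[s][0].round(2),res[s][1].round(3))
s=min(res,key=lambda k:res[k][0]);f,v=res[s]
for i in range(4):
    t=tuple(-a if j==i else a for j,a in enumerate(s));w=v.copy();w[3+i]=res[tuple(-a for a in s)][1][3+i] if 1 else 0;w[7+i]=0
    g,w=opt(t,w,3);print(t,round(g,2))
    if g<f: f,v,s=g,w,t
print("best",s,round(f,2),v.round(3).tolist());pickle.dump((s,v),open("w.pkl","wb"))
E
```

```text
(np.float64(332.4478526287966), np.float64(0.486), np.float64(-0.266))
(1, 1, 1, 1) 220.41 [ 0.484 -0.266  0.03   0.04   0.04   0.108  0.097 -0.001 -0.001 -0.002
 -0.002  0.46   0.598 -0.402  0.059]
(-1, -1, -1, -1) 319.31 [ 0.482 -0.266  0.025  0.026  0.023  0.032  0.015 -0.001 -0.001 -0.002
 -0.002  0.072  0.59  -0.359 -0.313]
(-1, 1, 1, 1) 262.96
(1, -1, 1, 1) 250.11
(1, 1, -1, 1) 243.63
(1, 1, 1, -1) 240.49
best (1, 1, 1, 1) 220.41 [0.484, -0.266, 0.03, 0.04, 0.04, 0.108, 0.097, -0.001, -0.001, -0.002, -0.002, 0.46, 0.598, -0.402, 0.059][ WARN:0@3.035] global loadsave.cpp:1063 imwrite_ Unsupported depth image for selected encoder is fallbacked to CV_8U.
```

View pics/o.png

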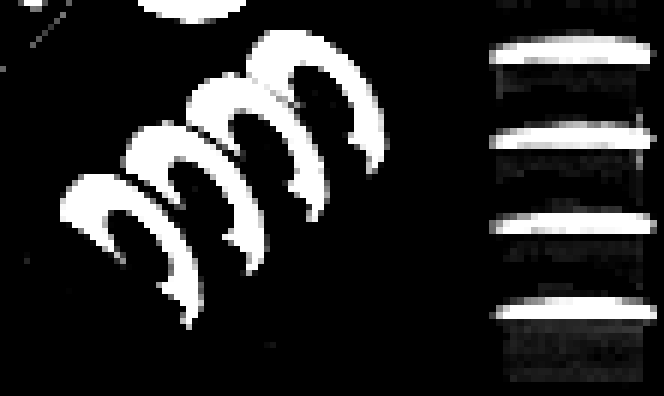

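The segmentation shows four arches in the side view. In the top view all four bulge toward +x, so every dome faces rack +x, which agrees with the fit. Next I measure the jig line and move to the tail knob.

```bash
cat >> h.py <<'E'
def mv(*targets,yaw=None):
    """targets: world TCP xyz; yaw: world angle (deg) of tool y, mod 180"""
    s=observe();Q=R.from_rotvec(s["eef_rot"]).as_matrix();p=np.array(s["tool_pos"])
    cur=np.degrees(np.arctan2(Q[1,1],Q[0,1]))
    print("t",round(s["time"],2),"pos",p.round(4),"yaw",cur.round(1),"q7",round(s["joints"][6],2),"q",np.round(s["joints"],2).tolist(),"gap",round(s["finger_gap"],4),"F",np.round(s["wrist_force"],1))
    for t in targets: print(t,"-> cm",(Q.T@(np.array(t)-p)*100).round(2))
    if yaw is not None:
        r=-((yaw-cur+180)%360-180);print("roll",r.round(1),"or",(r-np.sign(r)*180).round(1))
E
python3 - <<'E'
from h import *
import pickle
F=pickle.load(open("f0.pkl","rb"))
f=F[1];h=cv2.cvtColor(f["image"],cv2.COLOR_BGR2HSV);m=((h[...,0]>60)&(h[...,0]<90)&(h[...,1]>90)).astype(np.uint8)
m=cv2.morphologyEx(m,cv2.MORPH_CLOSE,np.ones((9,9)));c=max(cv2.findContours(m,0,2)[0],key=cv2.contourArea);r=cv2.minAreaRect(c)
b=cv2.boxPoints(r);P=np.array([ray(f,q[::-1],.025) for q in b]);print(r,P.round(3))
h=cv2.cvtColor(f["image"],cv2.COLOR_BGR2HSV);cy=(h[...,1]<60)&(h[...,2]>120);cy=cy.astype(np.uint8);n,l,st,ce=cv2.connectedComponentsWithStats(cy[170:220,140:255])
for s,k in zip(st,ce):
    if s[4]>15: print(s,ray(f,(k[1]+170,k[0]+140),.105).round(3))
mv((.542,.191,.247),(.542,.191,.186),yaw=103)
E
```

```text
((198.46722412109375, 193.6393585205078), (29.2430419921875, 99.13663482666016), 84.80557250976562) [[ 0.588  0.365  0.025]
 [ 0.641 -0.063  0.025]
 [ 0.514 -0.079  0.025]
 [ 0.461  0.347  0.025]]
[   0    0  115   50 4939] [0.54  0.141 0.105]
[ 64  10  43   8 171] [0.591 0.025 0.105]
[ 20  17  22  15 236] [0.535 0.25  0.105]
[ 46  19  13  11 116] [0.542 0.163 0.105]
[ 63  26  47  10 179] [0.522 0.017 0.105]
[27 31 18  7 74] [0.494 0.226 0.105]
t 1.6 pos [0.2513 0.5723 0.2476] yaw 66.3 q7 -0.09 q [-1.18, 0.33, -0.06, 1.46, 0.02, 1.35, -0.09] gap 0.0873 F [0.2 1.3 0.4]
(0.542, 0.191, 0.247) -> cm [-41.94 -23.22   0.06]
(0.542, 0.191, 0.186) -> cm [-41.94 -23.22   6.16]
roll -36.7 or 143.3
```

Request:
{"op": "arm_command", "data": {"series": [0, -41.9, -23.2, 0, -31, 0, -41.9, -23.2, 0, -31, 0, -41.9, -23.2, 0, -31, 0, -41.9, -23.2, 0, -31, 0, -41.9, -23.2, 0, -31, 0, -41.9, -23.2, 0, -31, 0, -41.9, -23.2, 0, -31, 0, -41.9, -23.2, 0, -31], "force": 40}}

```text
time: 2.27
tool_pos: [0.4507, 0.3103, 0.2479]
eef_rot: [-0.2, 3.135, 0.001]
wrist_force: [0.5, 1.4, -0.6]
finger_gap: 0.087
```

```bash
python3 -c "
from h import *
mv((.542,.191,.247),(.542,.191,.186),yaw=97)"
```

```text
t 2.27 pos [0.4507 0.3103 0.2479] yaw 97.3 q7 1.02 q [-0.75, 0.16, 0.07, 1.67, -0.01, 1.31, 1.02] gap 0.087 F [ 0.5  1.4 -0.6]
(0.542, 0.191, 0.247) -> cm [ -7.55 -12.99   0.09]
(0.542, 0.191, 0.186) -> cm [ -7.54 -12.99   6.19]
roll 0.3 or -179.7
```

Request:
{"op": "arm_command", "data": {"series": [0, -7.5, -13, 0, 0, 0, -7.5, -13, 0, 0, 0, -7.5, -13, 0, 0, 0, -7.5, -13, 0, 0, 0, -7.5, -13, 1, 0, 0, -7.5, -13, 1, 0, 0, -7.5, -13, 1, 0, 0, -7.5, -13, 1, 0]}}

```text
time: 2.93
tool_pos: [0.5409, 0.1924, 0.2381]
eef_rot: [-0.203, 3.135, 0.002]
wrist_force: [-0.4, 0.2, 0.9]
finger_gap: 0.0869
```

Run:
```python
from h import *
mv((.542,.191,.186),yaw=97)
S=grab_frame("side");T=grab_frame("top")
im=np.hstack([cv2.resize(S["image"][90:180,150:260],(440,360),interpolation=3),cv2.resize(T["image"][150:240,150:240],(360,360),interpolation=3)]);cv2.imwrite("pics/k.png",im)
```

```text
t 2.93 pos [0.5409 0.1924 0.2381] yaw 97.4 q7 1.31 q [-0.57, 0.22, 0.18, 1.62, -0.04, 1.3, 1.31] gap 0.0869 F [-0.4  0.2  0.9]
(0.542, 0.191, 0.186) -> cm [-0.09 -0.16  5.21]
roll 0.4 or -179.6
```

View pics/k.png

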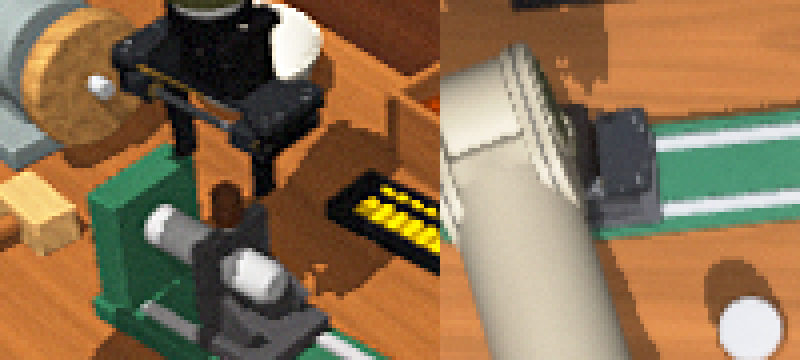

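The side crop shows the fingers straddling the knob (225,205), with the jaws along the slide. I'll descend and grip.

Request:
{"op": "arm_command", "data": {"series": [0, 0, -0.1, 2.6, 0, 0, 0, -0.1, 5.2, 0, 0, 0, -0.1, 5.2, 0, 1, 0, -0.1, 5.2, 0, 1, 0, -0.1, 5.2, 0, 1, 0, -0.1, 5.2, 0, 1, 0, -0.1, 5.2, 0, 1, 0, -0.1, 5.2, 0]}}

```text
time: 3.7
tool_pos: [0.5417, 0.1916, 0.1874]
eef_rot: [-0.203, 3.133, 0.003]
wrist_force: [-0.9, 0.9, -0.5]
finger_gap: 0.0617
```

```bash
python3 -c "
from h import *
mv(yaw=97)"
```

```text
t 3.7 pos [0.5417 0.1916 0.1874] yaw 97.4 q7 1.32 q [-0.57, 0.26, 0.17, 1.69, -0.05, 1.19, 1.32] gap 0.0617 F [-0.9  0.9 -0.5]
roll 0.4 or -179.6
```

Request:
{"op": "arm_command", "data": {"series": [1, 0, 0, 0, 0, 1, 0, 0, 0, 0, 1, 0, 0, 0, 0, 1, 0, 0, 0, 0, 1, 0, 0, 0, 0, 1, 0, 0, 0, 0, 1, 0, -0.5, 0, 0, 1, 0, -1.5, 0, 0]}}

```text
time: 4.37
tool_pos: [0.5434, 0.179, 0.1875]
eef_rot: [-0.208, 3.132, 0.006]
wrist_force: [1.5, 5.2, -0.8]
finger_gap: 0.0292
```

Request:
{"op": "arm_command", "data": {"series": [1, 0, -2, 0, 0, 1, 0, -4, 0, 0, 1, 0, -6, 0, 0, 1, 0, -8, 0, 0, 1, 0, -10, 0, 0, 1, 0, -12, 0, 0, 1, 0, -13.5, 0, 0, 1, 0, -13.5, 0, 0]}}

```text
time: 5.03
tool_pos: [0.5622, 0.0414, 0.1874]
eef_rot: [-0.201, 3.13, 0.003]
wrist_force: [3.1, -3.7, 1.0]
finger_gap: 0.0289
```

```bash
python3 -c "
from h import *
mv(yaw=97)"
```

```text
t 5.03 pos [0.5622 0.0414 0.1874] yaw 97.3 q7 1.6 q [-0.38, 0.23, 0.27, 1.72, -0.07, 1.19, 1.6] gap 0.0289 F [ 3.1 -3.7  1. ]
roll 0.3 or -179.7
```

Request:
{"op": "arm_command", "data": {"series": [1, 0, -1, 0, 0, 1, 0, -2, 0, 0, 1, 0, -2.8, 0, 0, 1, 0, -2.8, 0, 0, 0.3, 0, -2.8, 0, 0, 0.3, 0, -2.8, 0, 0, 0.3, 0, -2.8, 0, 0, 0.3, 0, -2.8, 0, 0]}}

```text
time: 5.7
tool_pos: [0.5654, 0.014, 0.1872]
eef_rot: [-0.202, 3.131, 0.003]
wrist_force: [0.0, 0.0, 0.3]
finger_gap: 0.0482
```

Request:
{"op": "arm_command", "data": {"series": [0.3, 0, 0, 0, 0, 0.3, 0, 0, 0, 0, 0.3, 0, 0, -3, 0, 0.3, 0, 0, -6, 0, 0.3, 10, 0, -8, 0, 0.3, 14, -6, -8, 0, 0.3, 14, -12, -8, 0, 0.3, 14, -16, -8, 0]}}

```text
time: 6.37
tool_pos: [0.4623, -0.095, 0.2642]
eef_rot: [-0.207, 3.13, 0.005]
wrist_force: [1.6, -1.1, 0.0]
finger_gap: 0.0607
```

Run:
```python
from fit import *
import pickle
F=[grab_frame("side"),grab_frame("top")];pickle.dump(F,open("f1.pkl","wb"))
im=np.hstack([cv2.resize(F[0]["image"][110:220,160:280],(436,400),interpolation=3),cv2.resize(F[1]["image"][150:250,140:230],(360,400),interpolation=3)]);cv2.imwrite("pics/j.png",im)
for o in("arbor_root","arbor_tip","tail_face","tail_knob"):
    ps=[place_of(o,f)[:1] for f in F]
    if all(ps):
        rc=[p[0]["position"] for p in ps];print(o,np.round(rc,1).tolist(),[round(p[0]["conf"],2) for p in ps],tri(F,rc))
    else: print(o,ps)
```

```text
arbor_root [[145.4, 185.9], [199.5, 158.3]] [0.86, 0.58] (array([0.5159112 , 0.29782001, 0.10382246]), np.float64(0.4725219577613302))
arbor_tip [[161.1, 221.1], [194.6, 195.7]] [0.83, 0.85] (array([0.54921122, 0.13845129, 0.10209792]), np.float64(2.52777986966953))
tail_face [[173.3, 244.6], [187.1, 226.6]] [0.8, 0.72] (array([0.57386226, 0.01915213, 0.10434163]), np.float64(0.35709398835840034))
tail_knob [[160.7, 245.8], [186.9, 226.8]] [0.65, 0.59] (array([0.5712547 , 0.0126543 , 0.16927995]), np.float64(0.5423218796888989))
```

View pics/j.png

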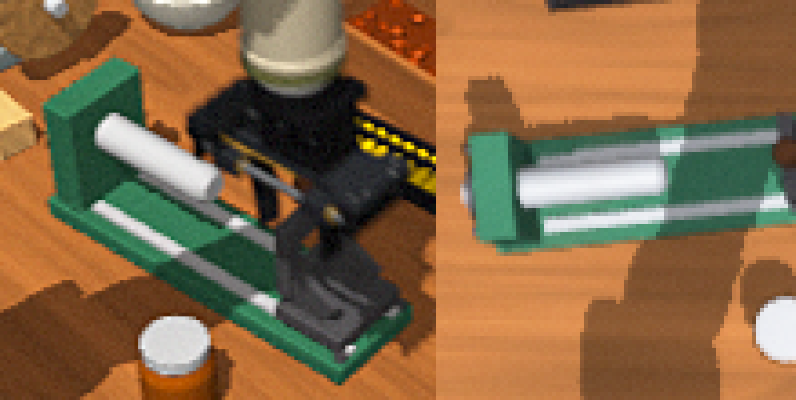

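The side crop shows the tail moved back to about (330,290) and the arbor bare. I'll fit the arbor cylinder in both views and refine the rack fit.

```bash
python3 - <<'E'
from fit import *
import pickle
F=pickle.load(open("f1.pkl","rb"))
B=[(136,172,180,228),(184,208,156,196)]
seeds=[(150,200),(196,178)]
O=[]
for f,b,sd in zip(F,B,seeds):
    h=cv2.cvtColor(f["image"],cv2.COLOR_BGR2HSV).astype(float)
    a=np.clip((100-h[...,1])/60,0,1)*np.clip((h[...,2]-90)/60,0,1)
    n,l=cv2.connectedComponents((a>.3).astype(np.uint8),connectivity=4);m=cv2.dilate((l==l[sd]).astype(np.uint8),np.ones((3,3)))
    O.append((a*m)[b[0]:b[1],b[2]:b[3]])
def hull(f,v,b,k=6):
    d=np.array([np.sin(v[2]),-np.cos(v[2]),0]);n=np.array([np.cos(v[2]),np.sin(v[2]),0]);t=np.linspace(0,2*np.pi,40)
    ring=lambda s,r:np.array([v[0],v[1],.105])+d*s+r*(np.cos(t)[:,None]*n+np.sin(t)[:,None]*[0,0,1])
    im=np.zeros(((b[1]-b[0])*k,(b[3]-b[2])*k),np.uint8)
    P=np.vstack([ring(0,.021),ring(.142,.021),ring(.15,.018)])
    q=((proj(f,P)-[b[2],b[0]]+.5)*k-.5);cv2.fillConvexPoly(im,cv2.convexHull(np.round(q*16).astype(np.int32)),255,shift=4)
    return cv2.resize(im,(b[3]-b[2],b[1]-b[0]),interpolation=cv2.INTER_AREA)/255.
def cost(v,full=0):
    e=[]
    for k in(0,1):
        g=dict(F[k]);M=g["camera_matrix"].copy();M[0,2]+=v[3+2*k];M[1,2]+=v[4+2*k];g["camera_matrix"]=M
        e.append(((hull(g,v,B[k])-O[k])**2).sum())
    return e if full else sum(e)+2*(v[3:]**2).sum()
v0=np.r_[.52,.288,.13,0,0,0,0];sc=np.r_[.006,.006,.04,.5,.5,.5,.5]
for _ in range(3):
    r=minimize(lambda u:cost(v0+u*sc),np.zeros(7),method="Powell",options=dict(xtol=1e-3,ftol=1e-5));v0=v0+r.x*sc
print(v0.round(4),r.fun,cost(v0,1),np.degrees(v0[2]), "tip",v0[:2]+.15*np.array([np.sin(v0[2]),-np.cos(v0[2])]))
pickle.dump(v0,open("arb.pkl","wb"))
for k in(0,1):   # single view
    w=v0.copy();w[3:]=0
    r=minimize(lambda u:((hull(F[k],np.r_[w[:3]+u*sc[:3],0,0,0,0],B[k])-O[k])**2).sum(),np.zeros(3),method="Powell");print(k,(w[:3]+r.x*sc[:3]).round(4),r.fun)
E
python3 - <<'E'
from fit import *
import fit,pickle
F=pickle.load(open("f0.pkl","rb"))
B=[(196,262,262,340),(168,224,278,306)]
O=[obs(f,b) for f,b in zip(F,B)]
O=[o*(o>.15) for o in O]
n,l=cv2.connectedComponents((O[0]>.3).astype(np.uint8));O[0]=O[0]*~np.isin(l,[k for k in np.unique(l[0]) if k])
O[0][:8,:14]=0
W=[np.ones_like(o) for o in O]
s,v0=pickle.load(open("w.pkl","rb"))
def cost(v,s):
    qs=[quads([v[0]+i*.052+v[7+i],v[1]+i*.052*v[2],v[3+i]],si,v[2]) for i,si in enumerate(s)];e=0
    for k,(f,b,o) in enumerate(zip(F,B,O)):
        g=dict(f);M=f["camera_matrix"].copy();M[0,2]+=v[11+2*k];M[1,2]+=v[12+2*k];g["camera_matrix"]=M
        e+=((cover(g,qs,b,4)-o)**2).sum()
    return e+2*(v[11:]**2).sum()+(v[7:11]**2).sum()/.002**2*.3+(v[3:7]**2).sum()*5
sc=np.r_[.006,.006,.03,[.1]*4,[.003]*4,[.6]*4]
def opt(s,v,n):
    r=minimize(lambda u:cost(v+u*sc,s),np.zeros(15),method="Powell",options=dict(maxiter=n,xtol=1e-2,ftol=1e-4));return r.fun,v+r.x*sc
f,v=opt(s,v0,8);print(s,round(f,2),v.round(4).tolist());pickle.dump((s,v),open("w.pkl","wb"))
for i in range(4):
    t=list(s);t[i]*=-1
    b=min((opt(t,np.r_[v[:3+i],L,v[4+i:]],2)[0] for L in(-.12,.12)));print(t,round(b,2))
print([ (v[0]+i*.052+v[7+i], v[1]+i*.052*v[2]) for i in range(4)])
E
```

```text
[ 0.5272  0.2874  0.1299 -0.3066  0.0534 -0.3121 -0.1863] 116.5120306672664 [np.float64(42.399452841588705), np.float64(73.65463673106497)] 7.441791707959501 tip [0.54665321 0.1387099 ]
0 [0.5265 0.2874 0.1299] 42.466652636539365
1 [0.5255 0.2886 0.2202] 67.44234427944382
(1, 1, 1, 1) 166.2 [0.4843, -0.266, 0.03, 0.0392, 0.0391, 0.1074, 0.0966, -0.0006, -0.0008, -0.0021, -0.0021, 0.4587, 0.5982, -0.3989, 0.0587]
[-1, 1, 1, 1] 216.84
[1, -1, 1, 1] 196.55
[1, 1, -1, 1] 189.76
[1, 1, 1, -1] 188.16
[(np.float64(0.4837619531571928), np.float64(-0.2660466285858511)), (np.float64(0.5355680098514243), np.float64(-0.26448597648257044)), (np.float64(0.5862574763570858), np.float64(-0.2629253243792897)), (np.float64(0.638273309754906), np.float64(-0.26136467227600907))]
```

Run:
```python
from fit import *
import pickle
F=pickle.load(open("f1.pkl","rb"));F0=pickle.load(open("f0.pkl","rb"))
B=[(134,174,178,230),(182,212,152,206)]
seeds=[(150,200),(196,178)]
O=[]
for f,b,sd in zip(F,B,seeds):
    h=cv2.cvtColor(f["image"],cv2.COLOR_BGR2HSV).astype(float)
    a=np.clip((100-h[...,1])/60,0,1)*np.clip((h[...,2]-60)/40,0,1)
    n,l=cv2.connectedComponents((a>.4).astype(np.uint8),connectivity=4);m=cv2.dilate((l==l[sd]).astype(np.uint8),np.ones((3,3)))
    O.append((a*m)[b[0]:b[1],b[2]:b[3]])
    print("sum",O[-1].sum())
v=pickle.load(open("arb.pkl","rb"))
def up(x,k): return cv2.resize(x,None,fx=k,fy=k,interpolation=0)
pan=[]
for k in(0,1):
    d=np.array([np.sin(v[2]),-np.cos(v[2]),0]);n=np.array([np.cos(v[2]),np.sin(v[2]),0]);t=np.linspace(0,2*np.pi,40)
    ring=lambda s,r:np.array([v[0],v[1],.105])+d*s+r*(np.cos(t)[:,None]*n+np.sin(t)[:,None]*[0,0,1])
    b=B[k];im=up(F[k]["image"][b[0]:b[1],b[2]:b[3]],7);im2=up(cv2.cvtColor((O[k]*255).astype(np.uint8),8),7)
    for s in(0,.15):
        q=((proj(F[k],ring(s,.021))-[b[2],b[0]]+.5)*7).astype(np.int32)
        for j in(im,im2): cv2.polylines(j,[q],True,(0,0,255))
    pan.append(np.hstack([im,im2])[:, :760])
w=max(p.shape[1] for p in pan);pan=[cv2.copyMakeBorder(p,0,0,0,w-p.shape[1],0) for p in pan]
cv2.imwrite("pics/ov.png",np.vstack(pan))
```

```text
sum 495.2754166666667
sum 534.72
```

View pics/ov.png

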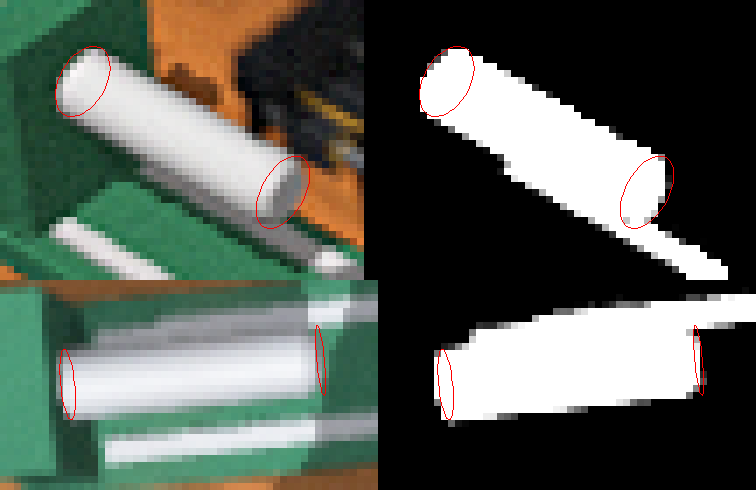

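The overlay shows rails leaking into the arbor mask, but the model is within about 1 px at both ends. I'll use the two straight rails in the top view for the axis line.

Run:
```python
from fit import *
import pickle
for nm in("f0","f1"):
    T=pickle.load(open(nm+".pkl","rb"))[1];h=cv2.cvtColor(T["image"],cv2.COLOR_BGR2HSV).astype(float)
    for lab,r0,r1,sl,cols in(("up",176,192,-.09,range(205,248)),("low",194,212,-.09,range(168 if nm=="f1" else 205,248))):
        pts=[]
        for c in cols:
            a=np.clip((80-h[r0:r1,c,1])/50,0,1);
            if 1.5<a.sum()<5: pts.append((c,(a*np.arange(r0,r1)).sum()/a.sum()))
        if len(pts)<12: print(nm,lab,len(pts));continue
        pts=np.array(pts);k=np.polyfit(pts[:,0],pts[:,1],1)
        for _ in range(3):
            e=pts[:,1]-np.polyval(k,pts[:,0]);pts=pts[abs(e)<.35];k=np.polyfit(pts[:,0],pts[:,1],1)
        P=[ray(T,(np.polyval(k,c),c),.028) for c in(170,245)];d=P[1]-P[0]
        print(nm,lab,len(pts),k.round(4),np.round(P,4).tolist(),"deg",np.degrees(np.arctan2(d[0],-d[1])).round(2))
```

```text
f0 up 32 [-1.053000e-01  2.069537e+02] [[0.5664, 0.267, 0.028], [0.6119, -0.0576, 0.028]] deg 7.97
f0 low 34 [-1.022000e-01  2.229759e+02] [[0.4945, 0.2636, 0.028], [0.5385, -0.06, 0.028]] deg 7.73
f1 up 18 [-1.251000e-01  2.112531e+02] [[0.5624, 0.2668, 0.028], [0.6144, -0.0575, 0.028]] deg 9.1
f1 low 27 [-1.029000e-01  2.232744e+02] [[0.4937, 0.2636, 0.028], [0.5378, -0.06, 0.028]] deg 7.77
```

```bash
cat >> fit.py <<'E'
def bands(T,r0=160,r1=232,c0=274,c1=312):
    o=obs(T,(r0,r1,c0,c1));o=o*(o>.3)
    n,l,st,ce=cv2.connectedComponentsWithStats((o>.5).astype(np.uint8));out=[]
    for k in range(1,n):
        if st[k,4]<20 or st[k,4]>150 or st[k,2]<15: continue
        m=o*cv2.dilate((l==k).astype(np.uint8),np.ones((3,3)))
        rows=m.max(1);cols=np.clip(m.max(0),0,1);w=cols.sum();cs=np.where(cols>0)[0]
        L=cs[0]+1-cols[cs[0]]-.5 if cols[cs[0]]<1 else cs[0]-.5;Rr=L+w
        mid=(L+Rr)/2;cc=int(round(mid));cen=m[:,cc-3:cc+4].mean(1);rr=np.arange(len(cen))
        th=cen.sum();cr=(cen*rr).sum()/th
        e=np.hstack([m[:,cs[0]+1:cs[0]+4],m[:,cs[-1]-3:cs[-1]]]).mean(1);te=e.sum();er=(e*rr).sum()/te
        yl=ray(T,(er+r0,L+c0),.064);yr=ray(T,(er+r0,Rr+c0),.064)
        out.append(dict(y=(yl[1]+yr[1])/2,wid=yl[1]-yr[1],xend=ray(T,(er+te/2+r0,mid+c0),.064)[0],
          cen_lo=ray(T,(cr+th/2+r0,mid+c0),.114)[0],cen_hi=ray(T,(cr-th/2+r0,mid+c0),.114)[0],th=th,te=te))
    return sorted(out,key=lambda d:d["xend"])
E
python3 - <<'E'
from fit import *
import pickle
for nm in("f0","f1"):
    T=pickle.load(open(nm+".pkl","rb"))[1]
    for d in bands(T): print({k:round(float(x),4) for k,x in d.items()})
    # model prediction: same measurement on rendered coverage
    h=cv2.cvtColor(T["image"],cv2.COLOR_BGR2HSV)
T=pickle.load(open("f0.pkl","rb"))[1]
import fit
for s in(1,-1):
  for lean in(-.1,0,.1):
    for x in(.49,.64):
      fit.obs=lambda f,b:cover(f,[quads([x,-.258,lean],s,0)],b,6)
      print(s,lean,x,[{k:round(float(z),4) for k,z in d.items()} for d in bands(T)])
E
```

```text
{'y': -0.2668, 'wid': 0.0969, 'xend': 0.4802, 'cen_lo': 0.4778, 'cen_hi': 0.4901, 'th': 2.9804, 'te': 2.1146}
{'y': -0.2633, 'wid': 0.0981, 'xend': 0.5317, 'cen_lo': 0.5276, 'cen_hi': 0.5399, 'th': 2.9625, 'te': 2.3708}
{'y': -0.2618, 'wid': 0.0989, 'xend': 0.5828, 'cen_lo': 0.578, 'cen_hi': 0.5923, 'th': 3.4232, 'te': 2.6958}
{'y': -0.2592, 'wid': 0.0976, 'xend': 0.6348, 'cen_lo': 0.628, 'cen_hi': 0.6437, 'th': 3.7143, 'te': 2.9479}
{'y': -0.2617, 'wid': 0.0996, 'xend': 0.5828, 'cen_lo': 0.5778, 'cen_hi': 0.5923, 'th': 3.4661, 'te': 2.7292}
{'y': -0.2597, 'wid': 0.0996, 'xend': 0.6347, 'cen_lo': 0.628, 'cen_hi': 0.6437, 'th': 3.7446, 'te': 2.8458}
1 -0.1 0.49 [{'y': -0.2589, 'wid': 0.1001, 'xend': 0.4829, 'cen_lo': 0.4792, 'cen_hi': 0.4922, 'th': 3.1373, 'te': 2.1993}]
1 -0.1 0.64 [{'y': -0.2588, 'wid': 0.0985, 'xend': 0.6356, 'cen_lo': 0.6289, 'cen_hi': 0.6398, 'th': 2.5821, 'te': 1.6627}]
1 0 0.49 [{'y': -0.2586, 'wid': 0.0992, 'xend': 0.4858, 'cen_lo': 0.484, 'cen_hi': 0.4939, 'th': 2.3894, 'te': 1.5837}]
1 0 0.64 [{'y': -0.2578, 'wid': 0.0975, 'xend': 0.6369, 'cen_lo': 0.6339, '
[... 321 characters left out ...]
.0996, 'xend': 0.4878, 'cen_lo': 0.4808, 'cen_hi': 0.4905, 'th': 2.3333, 'te': 1.5601}]
-1 -0.1 0.64 [{'y': -0.2578, 'wid': 0.1004, 'xend': 0.6377, 'cen_lo': 0.628, 'cen_hi': 0.6402, 'th': 2.888, 'te': 2.0275}]
-1 0 0.49 [{'y': -0.2587, 'wid': 0.1003, 'xend': 0.4884, 'cen_lo': 0.4829, 'cen_hi': 0.4959, 'th': 3.1277, 'te': 2.1673}]
-1 0 0.64 [{'y': -0.2577, 'wid': 0.1004, 'xend': 0.6379, 'cen_lo': 0.6303, 'cen_hi': 0.6454, 'th': 3.591, 'te': 2.7824}]
-1 0.1 0.49 [{'y': -0.2586, 'wid': 0.1002, 'xend': 0.4874, 'cen_lo': 0.4859, 'cen_hi': 0.5009, 'th': 3.6039, 'te': 2.9719}]
-1 0.1 0.64 [{'y': -0.2577, 'wid': 0.1004, 'xend': 0.6374, 'cen_lo': 0.633, 'cen_hi': 0.6505, 'th': 4.1675, 'te': 3.5052}]
```

```bash
cat > jf.py <<'E'
from fit import *
import fit,pickle
from itertools import product
def jfit(F,n_x,B=[(190,264,258,342),(164,228,276,308)],verbose=1,zc=.062):
    O=[obs(f,b) for f,b in zip(F,B)];O=[o*(o>.2) for o in O]
    O[0][:15,:26]=0                      # spacer corner
    bl=lambda a:cv2.GaussianBlur(a,(0,0),.7)
    O=[bl(o) for o in O];n=len(n_x)
    def res(u,s):
        y0,yaw=u[0]*.01-.262,u[1]*.05;off=u[2:6]*.5
        qs=[quads([x+u[6+2*i]*.01,y0+(x-.56)*np.tan(yaw),u[7+2*i]*.1],si,yaw) for i,(x,si) in enumerate(zip(n_x,s))]
        e=[]
        for k in(0,1):
            g=dict(F[k]);M=g["camera_matrix"].copy();M[0,2]+=off[2*k];M[1,2]+=off[2*k+1];g["camera_matrix"]=M
            e.append((bl(cover(g,qs,B[k],8))-O[k]).ravel())
        return np.r_[np.concatenate(e),.6*u[2:6],.5*u[7::2]]
    out={}
    for s in product((1,-1),repeat=n):
        r=least_squares(res,np.zeros(6+2*n),args=(s,),diff_step=.05,x_scale=1.,max_nfev=12)
        out[s]=(2*r.cost,r.x)
    for s in sorted(out,key=lambda k:out[k][0])[:5]:
        c,u=out[s];print(s,round(c,2))
    s=min(out,key=lambda k:out[k][0]);c,u=out[s];yaw=u[1]*.05
    W=[(x+u[6+2*i]*.01,u[0]*.01-.262+(x-.56)*np.tan(yaw),u[7+2*i]*.1) for i,x in enumerate(n_x)]
    print("yaw",round(np.degrees(yaw),2),"off",(u[2:6]*.5).round(2),np.round(W,4).tolist())
    return s,W,yaw
E
time python3 - <<'E'
from jf import *
F=pickle.load(open("f0.pkl","rb"))
r=jfit(F,[.485,.537,.588,.64]);pickle.dump(r,open("w.pkl","wb"))
s,W,yaw=r
qs=[quads(w,si,yaw) for w,si in zip(W,s)]
B=[(190,264,258,342),(164,228,276,308)]
pan=[]
for f,b,k in zip(F,B,(6,12)):
    c=cover(f,qs,b,6);im=cv2.resize(f["image"][b[0]:b[1],b[2]:b[3]],None,fx=k,fy=k,interpolation=0)
    m=(cv2.resize(c,None,fx=k,fy=k)>.5).astype(np.uint8);cv2.drawContours(im,cv2.findContours(m,2,2)[0],-1,(0,0,255),1);pan.append(cv2.resize(im,None,fx=450/im.shape[0],fy=450/im.shape[0]))
cv2.imwrite("pics/ov2.png",np.hstack(pan)[:,:800])
E
```

```text
(1, 1, 1, 1) 316.81
(1, 1, -1, 1) 323.71
(1, -1, 1, 1) 327.58
(-1, 1, 1, 1) 334.78
(1, -1, -1, 1) 335.67
yaw 0.0 off [0. 0. 0. 0.] [[0.485, -0.262, -0.006], [0.537, -0.262, 0.0223], [0.588, -0.262, 0.0378], [0.64, -0.262, 0.0051]]
real	0m36.037s
user	1m14.580s
sys	0m0.296s
```

View pics/ov2.png

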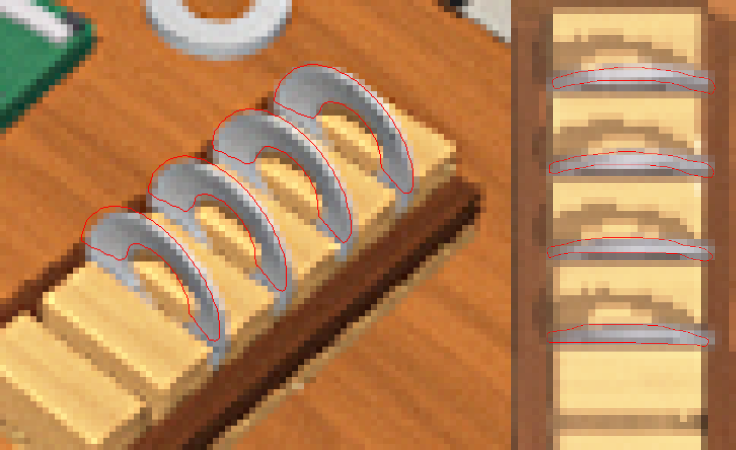

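The overlay shows the arches roughly matched, but the optimiser stayed at its start and the clip plane is wrong, because the wings overhang the blocks. I'll fix both.

```bash
python3 - <<'E'
s=open("fit.py").read()
s=s.replace("if v[:,2].max()>.064: q.append(np.column_stack([v[:,:2],np.maximum(v[:,2],.062)]))",
"zc=.061 if abs(v[:,1].mean()-p[1])<.0475 else .045\n            if v[:,2].max()>zc: q.append(np.column_stack([v[:,:2],np.maximum(v[:,2],zc)]))")
open("fit.py","w").write(s)
s=open("jf.py").read()
s=s.replace("def res(u,s):\n","def res(u,s):\n        u=u-3\n").replace("np.zeros(6+2*n)","np.full(6+2*n,3.)").replace("diff_step=.05","diff_step=.04").replace("(2*r.cost,r.x)","(2*r.cost,r.x-3)").replace("max_nfev=12","max_nfev=15")
open("jf.py","w").write(s)
E
cat > ov.py <<'E'
from jf import *
def overlay(F,r,name,B=[(190,264,258,342),(164,228,276,308)]):
    s,W,yaw=r;qs=[quads(w,si,yaw) for w,si in zip(W,s)];pan=[]
    for f,b,k in zip(F,B,(6,12)):
        c=cover(f,qs,b,6);im=cv2.resize(f["image"][b[0]:b[1],b[2]:b[3]],None,fx=k,fy=k,interpolation=0)
        m=(cv2.resize(c,None,fx=k,fy=k)>.5).astype(np.uint8);cv2.drawContours(im,cv2.findContours(m,2,2)[0],-1,(0,0,255),1);pan.append(cv2.resize(im,None,fx=450/im.shape[0],fy=450/im.shape[0]))
    cv2.imwrite(name,np.hstack(pan)[:,:800])
E
python3 - <<'E'
from ov import *
F=pickle.load(open("f0.pkl","rb"))
r=jfit(F,[.485,.537,.588,.64]);pickle.dump(r,open("w.pkl","wb"));overlay(F,r,"pics/ov3.png")
E
```

```text
(1, 1, 1, 1) 238.92
(1, 1, 1, -1) 253.1
(1, 1, -1, 1) 254.66
(1, -1, 1, 1) 260.21
(1, 1, -1, -1) 266.47
yaw 1.72 off [ 0.1   0.96 -0.2   0.54] [[0.485, -0.2656, 0.0689], [0.5367, -0.2641, 0.0793], [0.5873, -0.2625, 0.1586], [0.6395, -0.261, 0.1254]]
```

View pics/ov3.png

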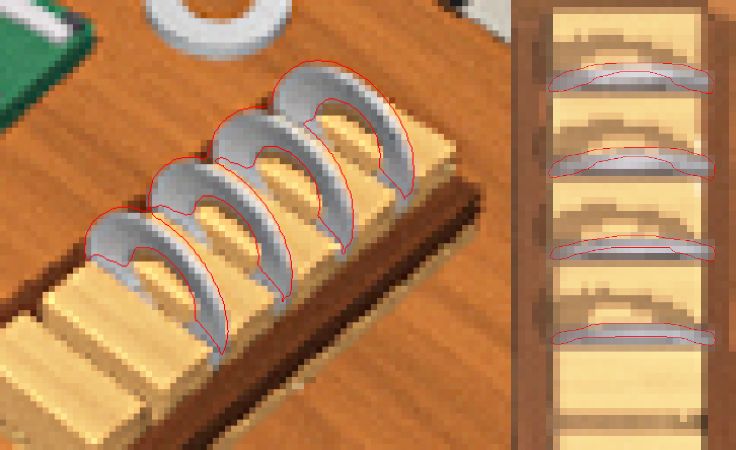

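```bash
cat > rf.py <<'E'
from fit import *
import pickle
from itertools import product
NA=40;A2=np.linspace(0,2*np.pi,NA+1)
PRF=np.array([[-5.5,50],[-.5,50],[2.5,37.75],[5.5,25.5],[.5,25.5],[-2.5,37.75],[-5.5,50]])/1000
def wq(p,s,yaw):
    Rm=R.from_euler("zy",[yaw,p[2]]).as_matrix();c=np.array([p[0],p[1],.064])
    P=np.stack([np.stack([np.full(NA+1,s*a),r*np.sin(A2),r*np.cos(A2)],1) for a,r in PRF])@Rm.T+c
    Q=np.stack([P[:-1,:-1],P[:-1,1:],P[1:,1:],P[1:,:-1]],2).reshape(-1,4,3)
    n=np.cross(Q[:,2]-Q[:,0],Q[:,3]-Q[:,1]);n/=np.linalg.norm(n,axis=1)[:,None];return Q,n*s
def grid(o,u,v,nu,nv):
    a=np.linspace(0,1,nu+1);b=np.linspace(0,1,nv+1);P=o+a[:,None,None]*u+b[None,:,None]*v
    return np.stack([P[:-1,:-1],P[1:,:-1],P[1:,1:],P[:-1,1:]],2).reshape(-1,4,3)
def rackq(x0,y0,yaw,hw=.0475):
    """x0,y0: slot 0 (nearest occupied) centre; blocks around, faces -x, +x and top, -y side"""
    q=[];Z=np.array
    e=[(-.052*2,-.052-.0065)]+[(i*.052+.0065,(i+1)*.052-.0065) for i in range(-1,3)]+[(3*.052+.0065,3*.052+.035)]
    for a,b in e:
        L=b-a
        q+= [grid(Z([a,-hw,.06]),Z([L,0,0]),Z([0,2*hw,0]),6,16),grid(Z([a,-hw,.015]),Z([0,0,.045]),Z([0,2*hw,0]),6,16),
             grid(Z([b,-hw,.015]),Z([0,0,.045]),Z([0,2*hw,0]),6,16),grid(Z([a,-hw,.015]),Z([L,0,0]),Z([0,0,.045]),6,6)]
    Q=np.vstack(q);c,s=np.cos(yaw),np.sin(yaw);return Q@np.array([[c,s,0],[-s,c,0],[0,0,1]])+[x0,y0,0]
def render(f,WQ,RQ,b,k=4,off=(0,0)):
    Q=np.vstack([w[0] for w in WQ]+[RQ]);N=np.vstack([w[1] for w in WQ]+[np.zeros((len(RQ),3))]);lab=np.r_[np.ones(len(Q)-len(RQ)),np.zeros(len(RQ))]
    T=f["camera_from_world"];cam=-T[:3,:3].T@T[:3,3];m=Q.mean(1);d=np.linalg.norm(m-cam,axis=1)
    vis=(lab==0)|(np.einsum("ij,ij->i",N,cam-m)>0);Q,N,lab,d=Q[vis],N[vis],lab[vis],d[vis];o=np.argsort(-d)
    im=np.zeros(((b[1]-b[0])*k,(b[3]-b[2])*k),np.uint16 if 0 else np.int16)
    uv=((proj(f,Q.reshape(-1,3))+np.array(off)-[b[2],b[0]]+.5)*k-.5).reshape(-1,4,2);uv=np.round(uv*16).astype(np.int32)
    for i in o: cv2.fillConvexPoly(im,uv[i],int(i)+1 if lab[i] else 0,shift=4)
    return im,N
def cov(f,WQ,RQ,b,k=4,off=(0,0)):
    im,_=render(f,WQ,RQ,b,k,off);return cv2.resize((im>0).astype(np.float32),(b[3]-b[2],b[1]-b[0]),interpolation=cv2.INTER_AREA)
BX=[(190,264,258,342),(164,228,276,308)]
def jfit(F,idx=(0,1,2,3),B=BX,signs=None,nf=12):
    O=[obs(f,b) for f,b in zip(F,B)];O=[(o*(o>.2)) for o in O];O[0][:15,:26]=0
    bl=lambda a:cv2.GaussianBlur(a.astype(float),(0,0),.7);O=[bl(o) for o in O];n=len(idx)
    def unpack(u):
        u=u-3;yaw=.02+u[1]*.03;x0=.485+u[6]*.006;y0=-.265+u[0]*.006
        return u,x0,y0,yaw,[(x0+i*.052*np.cos(yaw)+u[7+2*j]*.003,y0+i*.052*np.sin(yaw),u[8+2*j]*.1) for j,i in enumerate(idx)]
    def res(u,s):
        u,x0,y0,yaw,W=unpack(u);WQ=[wq(w,si,yaw) for w,si in zip(W,s)];RQ=rackq(x0,y0,yaw)
        e=[(bl(cov(F[k],WQ,RQ,B[k],4,u[2+2*k:4+2*k]*.5))-O[k]).ravel() for k in(0,1)]
        return np.r_[np.concatenate(e),.6*u[2:6],.5*u[7::2],.3*u[8::2]]
    out={}
    for s in(signs or product((1,-1),repeat=n)):
        r=least_squares(res,np.full(7+2*n,3.),args=(s,),diff_step=.06,max_nfev=nf);out[s]=(2*r.cost,r.x)
    for s in sorted(out,key=lambda k:out[k][0])[:6]: print(s,round(out[s][0],2))
    s=min(out,key=lambda k:out[k][0]);u,x0,y0,yaw,W=unpack(out[s][1])
    print("yaw",round(np.degrees(yaw),2),"off",(u[2:6]*.5).round(2),"rack0",round(x0,4),round(y0,4),np.round(W,4).tolist())
    return s,W,yaw,x0,y0,u[2:6]*.5,{t:unpack(out[t][1]) for t in out}
E
time python3 - <<'E'
from rf import *
F=pickle.load(open("f0.pkl","rb"))
S=[(1,)*4,(-1,)*4]+[tuple(-1 if j==i else 1 for j in range(4)) for i in range(4)]+[tuple(1 if j==i else -1 for j in range(4)) for i in range(4)]
r=jfit(F,signs=S);pickle.dump(r,open("w.pkl","wb"))
s,W,yaw,x0,y0,off,al=r
pan=[]
for t in((1,)*4,(-1,)*4):
    u,x0,y0,yaw,W=al[t];im_,N=render(F[0],[wq(w,a,yaw) for w,a in zip(W,t)],rackq(x0,y0,yaw),BX[0],5,u[2:4]*.5)
    b=BX[0];im=cv2.resize(F[0]["image"][b[0]:b[1],b[2]:b[3]],None,fx=5,fy=5,interpolation=0)
    cv2.drawContours(im,cv2.findContours((im_>0).astype(np.uint8),2,2)[0],-1,(0,0,255),1);pan.append(im[60:,40:])
    # photometric: regress V on normals
    b=BX[0];im_,N=render(F[0],[wq(w,a,yaw) for w,a in zip(W,t)],rackq(x0,y0,yaw),b,1,u[2:4]*.5)
    V=F[0]["image"][b[0]:b[1],b[2]:b[3]].mean(2);h=obs(F[0],b);m=(cv2.erode((im_>0).astype(np.uint8),np.ones((2,2)))>0)&(h>.9)
    X=np.c_[np.ones(m.sum()),N[im_[m]-1]];c,rs,_,_=np.linalg.lstsq(X,V[m],rcond=None);print(t,"light",c.round(0),"rms",np.sqrt(np.mean((X@c-V[m])**2)).round(2),m.sum())
cv2.imwrite("pics/ov4.png",np.hstack(pan)[:,:800])
E
```

```text
(1, 1, 1, 1) 178.24
(1, 1, 1, -1) 207.96
(1, 1, -1, 1) 208.15
(1, -1, 1, 1) 209.71
(-1, 1, 1, 1) 214.41
(1, -1, -1, -1) 268.0
yaw 1.83 off [-0.02  0.52 -0.15  0.02] rack0 0.4852 -0.2664 [[0.4855, -0.2664, 0.0287], [0.5371, -0.2648, 0.0517], [0.5892, -0.2631, 0.0643], [0.6416, -0.2614, 0.0292]]
(1, 1, 1, 1) light [119. -28. -18.  -2.] rms 27.33 547
(-1, -1, -1, -1) light [159.   7.  21. -39.] rms 28.52 560
real	0m41.081s
user	0m58.226s
sys	0m0.503s
```

View pics/ov4.png

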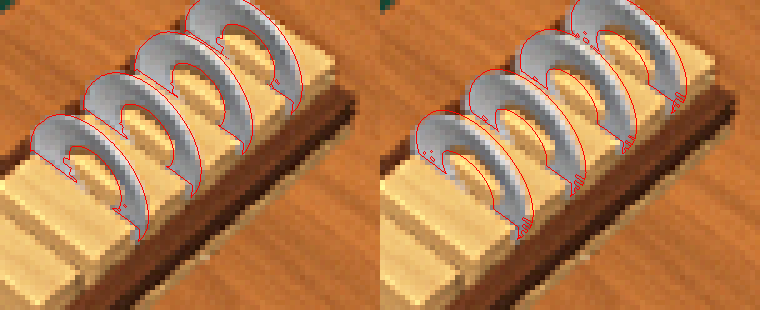

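The left overlay (dome +x) fits the hole and outline of all four washers; the dome -x one on the right doesn't. So all domes face rack +x: near-to-far centres x≈.4855, .537, .589, .642, rack yaw 1.8°. Arbor axis: root (.527,.287), yaw 7.8°. Next I go to the first washer.

```bash
cat >> h.py <<'E'
YR=1.8
RT=np.array([.5273,.2874]);AD=np.array([.1357,-.9907])
def arb(s,z,lat=0):
    """TCP target: grip point s m from head plate along arbor; lat + along (cos,sin) of +x side"""
    p=RT+AD*s+np.array([.9907,.1357])*lat;return (round(p[0],4),round(p[1],4),z)
E
python3 -c "
from h import *
mv((.4866,-.2664,.2),yaw=YR)
print(arb(-0,.1),arb(.15,.1))"
```

```text
t 6.87 pos [ 0.4643 -0.0942  0.2632] yaw 97.5 q7 1.8 q [-0.27, -0.03, 0.37, 1.84, 0.01, 1.33, 1.8] gap 0.0606 F [-0.   0.3  0.1]
(0.4866, -0.2664, 0.2) -> cm [  0.05 -17.37   6.3 ]
roll 95.7 or -84.3
(np.float64(0.5273), np.float64(0.2874), 0.1) (np.float64(0.5477), np.float64(0.1388), 0.1)
```

Request:
{"op": "arm_command", "data": {"series": [0.65, 0, -4, 0, 7, 0.65, 0, -8, 0, 14, 0.65, 0, -12, 0, 21, 0.65, 0, -16, 0, 28, 0.65, 0, -17.4, 0, 35, 0.65, 0, -17.4, 0, 42, 0.65, 0, -17.4, 0, 49, 0.65, 0, -17.4, 0, 56]}}

```text
time: 7.53
tool_pos: [0.4872, -0.2667, 0.2625]
eef_rot: [1.299, 2.859, 0.004]
wrist_force: [0.2, 1.6, -0.5]
finger_gap: 0.0311
```

```bash
python3 -c "
from h import *
mv((.4866,-.2664,.2),yaw=YR)"
```

```text
t 7.53 pos [ 0.4872 -0.2667  0.2625] yaw 41.1 q7 1.23 q [-0.11, 0.18, 0.61, 1.66, -0.11, 1.34, 1.23] gap 0.0311 F [ 0.2  1.6 -0.5]
(0.4866, -0.2664, 0.2) -> cm [ 0.06 -0.04  6.25]
roll 39.3 or -140.7
```

Request:
{"op": "arm_command", "data": {"series": [0.65, 0, 0, 0, 7, 0.65, 0, 0, 0, 14, 0.65, 0, 0, 0, 21, 0.65, 0, 0, 1, 28, 0.65, 0, 0, 2, 35, 0.65, 0, 0, 4, 39.3, 0.65, 0, 0, 6.2, 39.3, 0.65, 0, 0, 6.2, 39.3]}}

```text
time: 8.2
tool_pos: [0.486, -0.2649, 0.1967]
eef_rot: [-2.181, -2.255, -0.0]
wrist_force: [-0.6, 0.5, -0.1]
finger_gap: 0.0306
```

Run:
```python
from h import *
mv((.4866,-.2664,.117),yaw=YR)
S=grab_frame("side");T=grab_frame("top")
cv2.imwrite("pics/g1.png",np.hstack([cv2.resize(S["image"][170:270,240:350],(440,400),interpolation=3),cv2.resize(T["image"][150:240,260:330],(311,400),interpolation=3)]))
```

```text
t 8.2 pos [ 0.486  -0.2649  0.1967] yaw 1.9 q7 0.59 q [-0.16, 0.24, 0.67, 1.75, -0.16, 1.21, 0.59] gap 0.0306 F [-0.6  0.5 -0.1]
(0.4866, -0.2664, 0.117) -> cm [-0.18  0.08  7.97]
roll 0.1 or -179.9
```

View pics/g1.png

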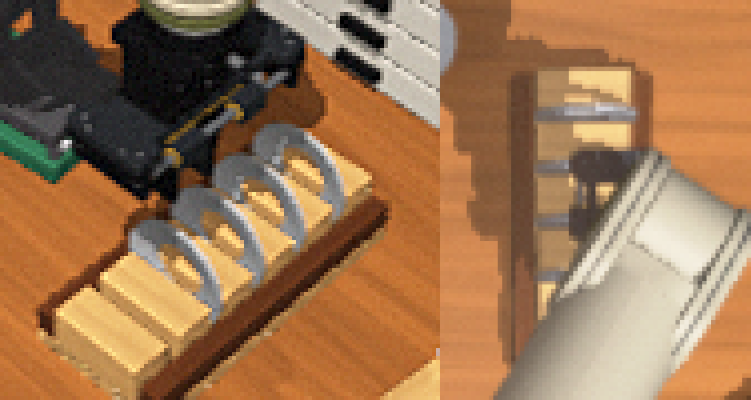

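The gripper hangs above the nearest washer (side 170,240) and nothing is displaced. I'll descend and close.

Request:
{"op": "arm_command", "data": {"series": [0.65, -0.2, 0.1, 1.5, 0, 0.65, -0.2, 0.1, 3, 0, 0.65, -0.2, 0.1, 4.5, 0, 0.65, -0.2, 0.1, 6, 0, 0.65, -0.2, 0.1, 7, 0, 0.65, -0.2, 0.1, 8, 0, 0.65, -0.2, 0.1, 8, 0, 0.65, -0.2, 0.1, 8, 0], "force": 25}}

```text
time: 8.97
tool_pos: [0.4887, -0.268, 0.1208]
eef_rot: [-2.183, -2.258, -0.003]
wrist_force: [-0.1, 0.0, 0.4]
finger_gap: 0.0307
```

Request:
{"op": "arm_command", "data": {"series": [1, 0, 0, 0, 0, 1, 0, 0, 0, 0, 1, 0, 0, 0, 0, 1, 0, 0, 0, 0, 1, 0, 0, 0, 0, 1, 0, 0, 0, 0, 1, 0, 0, 0, 0, 1, 0, 0, 0, 0]}}

```text
time: 9.63
tool_pos: [0.4889, -0.2681, 0.1212]
eef_rot: [-2.184, -2.258, -0.004]
wrist_force: [-0.8, -0.1, 3.7]
finger_gap: 0.0074
```

```bash
python3 -c "
from h import *
mv((.4866,-.2664,.117),yaw=YR)"
```

```text
t 9.63 pos [ 0.4889 -0.2681  0.1212] yaw 1.9 q7 0.64 q [-0.12, 0.33, 0.65, 1.82, -0.23, 1.06, 0.64] gap 0.0074 F [-0.8 -0.1  3.7]
(0.4866, -0.2664, 0.117) -> cm [ 0.18 -0.22  0.42]
roll 0.1 or -179.9
```

Request:
{"op": "arm_command", "data": {"series": [1, 0, 0, 0, 0, 1, 0, 0, -1, 0, 1, 0, 0, -2.5, 0, 1, 0, 0, -4.5, 0, 1, 0, 0, -7, 0, 1, 0, 0, -10, 0, 1, 0, 0, -13, 0, 1, 0, 0, -14, 0]}}

```text
time: 10.3
tool_pos: [0.4894, -0.2693, 0.2657]
eef_rot: [2.182, 2.255, 0.007]
wrist_force: [0.4, -0.9, -1.5]
finger_gap: 0.0052
```

Run:
```python
from h import *
mv(arb(.19,.33),yaw=-82.2)
S=grab_frame("side");T=grab_frame("top")
cv2.imwrite("pics/g2.png",np.hstack([cv2.resize(S["image"][150:260,230:350],(480,440),interpolation=3),cv2.resize(T["image"][150:240,260:330],(311,400),interpolation=3)[:, :].copy().__class__((440,311,3),np.uint8)*0]))
```

```text
t 10.3 pos [ 0.4894 -0.2693  0.2657] yaw 1.9 q7 0.56 q [-0.18, 0.19, 0.69, 1.65, -0.13, 1.34, 0.56] gap 0.0052 F [ 0.4 -0.9 -1.5]
(np.float64(0.5531), np.float64(0.0992), 0.33) -> cm [36.62  7.61 -6.38]
roll 84.1 or -95.9
```

View pics/g2.png

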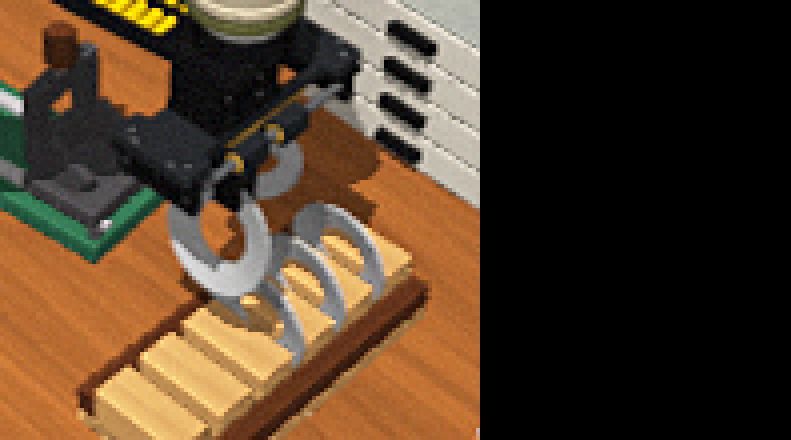

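The side crop shows the washer held at (220,240), hollow side toward the camera, and the other three still in place. I'll carry it up and across.

Request:
{"op": "arm_command", "data": {"series": [1, 0, 0, -4, 0, 1, 2, 0, -6.4, 7, 1, 6, 0.8, -6.4, 14, 1, 10, 2, -6.4, 21, 1, 14, 3, -6.4, 28, 1, 18, 4, -6.4, 35, 1, 22, 5, -6.4, 42, 1, 26, 6, -6.4, 49], "force": 30}}

```text
time: 11.07
tool_pos: [0.5339, -0.0329, 0.3256]
eef_rot: [2.882, 1.251, 0.003]
wrist_force: [1.0, 0.5, -1.3]
finger_gap: 0.0056
```

```bash
python3 -c "
from h import *
mv(arb(.19,.33),yaw=-82.2)"
```

```text
t 11.07 pos [ 0.5339 -0.0329  0.3256] yaw -43.1 q7 -0.73 q [-0.52, 0.09, 0.54, 1.6, -0.05, 1.46, -0.73] gap 0.0056 F [ 1.   0.5 -1.3]
(np.float64(0.5531), np.float64(0.0992), 0.33) -> cm [10.97 -7.62 -0.42]
roll 39.1 or -140.9
```

Request:
{"op": "arm_command", "data": {"series": [1, 3, -2, -0.4, 7, 1, 6, -4, -0.4, 14, 1, 9, -6, -0.4, 21, 1, 11, -7.6, -0.4, 28, 1, 11, -7.6, -0.4, 35, 1, 11, -7.6, -0.4, 39, 1, 11, -7.6, -0.4, 39, 1, 11, -7.6, -0.4, 39]}}

```text
time: 11.73
tool_pos: [0.5529, 0.0992, 0.3282]
eef_rot: [3.134, 0.221, -0.001]
wrist_force: [0.6, -0.0, -1.7]
finger_gap: 0.0052
```

```bash
python3 -c "
from h import *
mv(arb(.19,.163,-.0017),arb(.19,.23,-.0017),yaw=-82.2)"
```

```text
t 11.73 pos [0.5529 0.0992 0.3282] yaw -81.9 q7 -1.62 q [-0.69, 0.16, 0.5, 1.53, -0.08, 1.47, -1.62] gap 0.0052 F [ 0.6 -0.  -1.7]
(np.float64(0.5514), np.float64(0.0989), 0.163) -> cm [-0.15  0.   16.52]
(np.float64(0.5514), np.float64(0.0989), 0.23) -> cm [-0.15  0.    9.82]
roll 0.3 or -179.7
```

Descend in front of the arbor tip, then check alignment.

Request:
{"op": "arm_command", "data": {"series": [1, -0.1, 0, 4, 0.3, 1, -0.1, 0, 8, 0.3, 1, -0.1, 0, 11, 0.3, 1, -0.1, 0, 13.5, 0.3, 1, -0.1, 0, 15.5, 0.3, 1, -0.1, 0, 16.5, 0.3, 1, -0.1, 0, 16.5, 0.3, 1, -0.1, 0, 16.5, 0.3]}}

```text
time: 12.4
tool_pos: [0.552, 0.0987, 0.1635]
eef_rot: [3.134, 0.214, -0.001]
wrist_force: [0.7, -0.3, -0.9]
finger_gap: 0.0053
```

Run:
```python
from h import *
mv(arb(.19,.163,-.0017),yaw=-82.2)
S=grab_frame("side");T=grab_frame("top")
cv2.imwrite("pics/i1.png",np.hstack([cv2.resize(S["image"][110:200,170:270],(444,400),interpolation=3),cv2.resize(T["image"][150:240,155:235],(355,400),interpolation=3)]))
```

```text
t 12.4 pos [0.552  0.0987 0.1635] yaw -82.2 q7 -1.58 q [-0.67, 0.27, 0.48, 1.76, -0.13, 1.14, -1.58] gap 0.0053 F [ 0.7 -0.3 -0.9]
(np.float64(0.5514), np.float64(0.0989), 0.163) -> cm [-0.05 -0.03  0.05]
roll 0.0 or -180.0
```

View pics/i1.png

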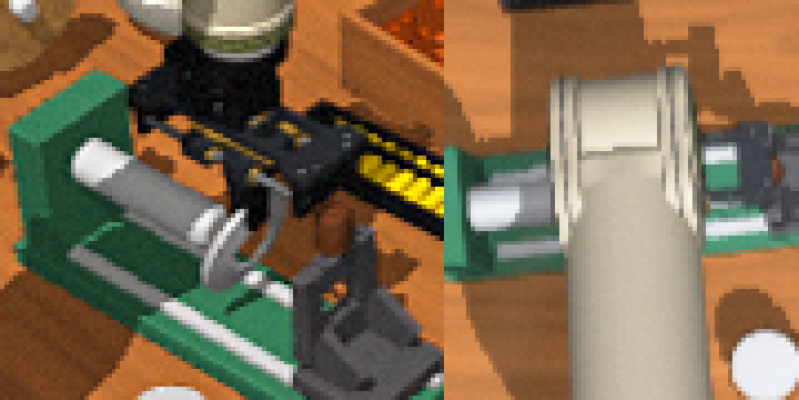

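The side crop shows the washer just in front of the arbor tip (210,225), its bottom tilted toward the head as expected. I'll insert gently and watch the force.

Request:
{"op": "arm_command", "data": {"series": [1, 0, -0.7, 0, 0, 1, 0, -1.4, 0, 0, 1, 0, -2.1, 0, 0, 1, 0, -2.8, 0, 0, 1, 0, -3.5, 0, 0, 1, 0, -4.2, 0, 0, 1, 0, -4.9, 0, 0, 1, 0, -5.6, 0, 0]}}

```text
time: 13.17
tool_pos: [0.545, 0.1553, 0.1646]
eef_rot: [-3.134, -0.214, -0.002]
wrist_force: [-0.4, -0.1, -1.3]
finger_gap: 0.0053
```

```bash
python3 -c "
from h import *
mv(arb(.03,.163,-.0017),yaw=-82.2);print(observe()['wrist_torque'])"
```

```text
t 13.17 pos [0.545  0.1553 0.1646] yaw -82.2 q7 -1.69 q [-0.74, 0.28, 0.45, 1.75, -0.13, 1.15, -1.69] gap 0.0053 F [-0.4 -0.1 -1.3]
(np.float64(0.5297), np.float64(0.2574), 0.163) -> cm [ -0.12 -10.32   0.16]
roll 0.0 or -180.0
[-0.04052403  0.18577524  0.02385094]
```

Request:
{"op": "arm_command", "data": {"series": [1, 0, -1.5, 0, 0, 1, 0, -3, 0.1, 0, 1, 0, -4.5, 0.1, 0, 1, 0, -6, 0.1, 0, 1, -0.1, -7.5, 0.1, 0, 1, -0.1, -8.7, 0.1, 0, 1, -0.1, -9.6, 0.1, 0, 1, -0.1, -9.6, 0.1, 0]}}

```text
time: 13.83
tool_pos: [0.5302, 0.2527, 0.1635]
eef_rot: [-3.133, -0.219, -0.002]
wrist_force: [-0.2, 0.9, -0.9]
finger_gap: 0.0055
```

```bash
python3 -c "
from h import *
mv(arb(.037,.163,-.0017),yaw=-82.2)"
```

```text
t 13.83 pos [0.5302 0.2527 0.1635] yaw -82.0 q7 -1.85 q [-0.85, 0.32, 0.4, 1.69, -0.13, 1.16, -1.85] gap 0.0055 F [-0.2  0.9 -0.9]
(np.float64(0.5306), np.float64(0.2505), 0.163) -> cm [0.01 0.23 0.04]
roll 0.2 or -179.8
```

Request:
{"op": "arm_command", "data": {"series": [1, 0, 0.3, 0.2, 0, 1, 0, 0.3, 0.3, 0, 0.82, 0, 0.3, 0.3, 0, 0.82, 0, 0.3, 0.3, 0, 0.82, 0, 0.3, 0.3, 0, 0.82, 0, 0.3, -1, 0, 0.82, 0, 0.3, -3, 0, 0.82, 0, 0.3, -6, 0]}}

```text
time: 14.5
tool_pos: [0.5296, 0.2489, 0.2223]
eef_rot: [3.133, 0.218, -0.003]
wrist_force: [0.3, 0.3, 1.1]
finger_gap: 0.0154
```

Request:
{"op": "arm_command", "data": {"series": [0.65, 0, 4, -4, 0, 0.65, 0, 8, -8, -7, 0.65, 0, 12, -8, -14, 0.65, 0, 16, -8, -21, 0.65, 0, 20, -8, -28, 0.65, 0, 24, -8, -35, 0.65, 0, 28, -8, -42, 0.65, 0, 32, -8, -49]}}

```text
time: 15.17
tool_pos: [0.5697, -0.037, 0.3031]
eef_rot: [2.792, 1.439, -0.002]
wrist_force: [0.7, 0.7, -0.0]
finger_gap: 0.0301
```

Run:
```python
from h import *
mv((.539,-.265,.2),yaw=YR)
S=grab_frame("side");T=grab_frame("top")
cv2.imwrite("pics/p1.png",np.hstack([cv2.resize(S["image"][110:200,170:270],(444,400),interpolation=3),cv2.resize(T["image"][150:240,155:235],(355,400),interpolation=3)]))
```

```text
t 15.17 pos [ 0.5697 -0.037   0.3031] yaw -35.5 q7 -0.55 q [-0.47, 0.2, 0.53, 1.55, -0.1, 1.43, -0.55] gap 0.0301 F [ 0.7  0.7 -0. ]
(0.539, -0.265, 0.2) -> cm [-20.34  10.73  10.33]
roll -37.3 or 142.7
```

View pics/p1.png

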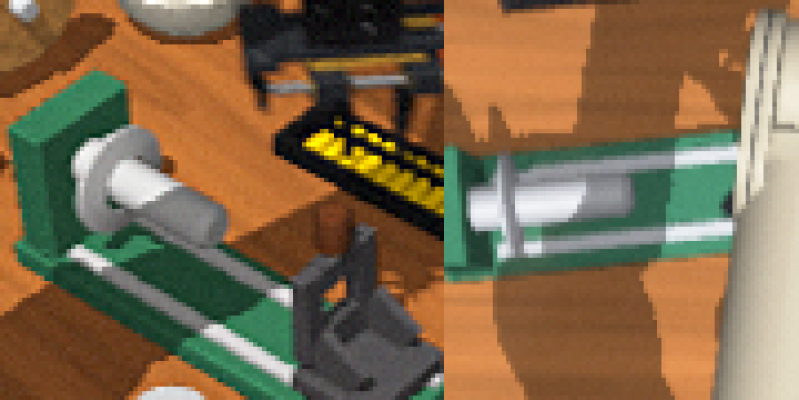

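The side crop shows washer 1 hanging on the arbor near the head plate (100,190). Next washer.

Request:
{"op": "arm_command", "data": {"series": [0.65, -4, 2.1, 0, -7, 0.65, -8, 4.2, 0, -14, 0.65, -12, 6.3, 0, -21, 0.65, -16, 8.4, 1, -28, 0.65, -19, 10, 2, -34, 0.65, -20.3, 10.7, 4, -37.3, 0.65, -20.3, 10.7, 7, -37.3, 0.65, -20.3, 10.7, 7, -37.3]}}

```text
time: 15.93
tool_pos: [0.533, -0.2735, 0.2285]
eef_rot: [-2.2, -2.238, 0.012]
wrist_force: [-0.8, 0.8, -1.3]
finger_gap: 0.0305
```

Run:
```python
from rf import *
mv((.539,-.2648,.117),yaw=YR)
T=grab_frame("top")
for d in bands(T): print({k:round(float(x),4) for k,x in d.items()})
S=grab_frame("side");a=pickle.load(open("f0.pkl","rb"))[0]["image"].astype(int)
d=np.abs(S["image"].astype(int)-a).sum(2);d=(d>90)[205:265,262:345];print("side diff per 10col",d.reshape(60,-1)[:, :80].reshape(60,8,10).sum((0,2)))
```

```text
t 15.93 pos [ 0.533  -0.2735  0.2285] yaw 1.0 q7 0.55 q [-0.09, 0.32, 0.6, 1.58, -0.18, 1.3, 0.55] gap 0.0305 F [-0.8  0.8 -1.3]
(0.539, -0.2648, 0.117) -> cm [ 0.89  0.71 11.14]
roll -0.8 or 179.2
side diff per 10col [  0  97 122 172  83   4   6   0]
```

Request:
{"op": "arm_command", "data": {"series": [0.65, 0.9, 0.7, 0, -0.8, 0.65, 0.9, 0.7, 2, -0.8, 0.65, 0.9, 0.7, 4, -0.8, 0.65, 0.9, 0.7, 5.5, -0.8, 0.65, 0.9, 0.7, 5.5, -0.8, 0.65, 0.9, 0.7, 5.5, -0.8, 0.65, 0.9, 0.7, 5.5, -0.8, 0.65, 0.9, 0.7, 5.5, -0.8]}}

```text
time: 16.7
tool_pos: [0.5443, -0.2607, 0.1803]
eef_rot: [2.179, 2.26, -0.004]
wrist_force: [-0.5, -0.6, -0.2]
finger_gap: 0.0306
```

Run:
```python
from rf import *
mv((.539,-.2648,.117),yaw=YR)
S=grab_frame("side")
r=pickle.load(open("w.pkl","rb"));s,W,yaw,x0,y0,off,al=r;b=BX[0]
O=obs(S,b);O[:15,:26]=0
# outer-right leg region check: shift test for washer idx1 alone
best=[]
m=np.zeros(O.shape);
for dx in np.arange(-.008,.0081,.002):
    for ln in(-.05,0,.05,.1,.15):
        W2=[(W[1][0]+dx,W[1][1],ln)]+list(W[2:]);c=cov(S,[wq(w,1,yaw) for w in W2],rackq(x0,y0,yaw),b,4,off[:2])
        reg=np.s_[35:72,38:62];best.append((((c-O)[reg]**2).sum().round(1),round(dx,3),ln))
print(sorted(best)[:5])
```

```text
t 16.7 pos [ 0.5443 -0.2607  0.1803] yaw 2.1 q7 0.56 q [-0.09, 0.36, 0.57, 1.64, -0.2, 1.2, 0.56] gap 0.0306 F [-0.5 -0.6 -0.2]
(0.539, -0.2648, 0.117) -> cm [-0.37 -0.55  6.33]
roll 0.3 or -179.7
[(np.float64(7.5), np.float64(0.0), 0.05), (np.float64(8.9), np.float64(0.0), 0.1), (np.float64(9.7), np.float64(0.0), 0), (np.float64(10.5), np.float64(-0.002), 0.15), (np.float64(10.6), np.float64(0.002), 0)]
```

```bash
python3 -c "
from h import *
mv((.539,-.2648,.117),yaw=YR)"
```

```text
t 16.75 pos [ 0.544  -0.2609  0.18  ] yaw 2.1 q7 0.56 q [-0.09, 0.36, 0.57, 1.64, -0.2, 1.2, 0.56] gap 0.0307 F [0.5 0.5 0.3]
(0.539, -0.2648, 0.117) -> cm [-0.35 -0.52  6.3 ]
roll 0.3 or -179.7
```

Request:
{"op": "arm_command", "data": {"series": [0.65, -0.4, -0.5, 0, 0.3, 0.65, -0.4, -0.5, 0, 0.3, 0.65, -0.4, -0.5, 1, 0.3, 0.65, -0.4, -0.5, 2.5, 0.3, 0.65, -0.4, -0.5, 4, 0.3, 0.65, -0.4, -0.5, 5.5, 0.3, 0.65, -0.4, -0.5, 6.3, 0.3, 0.65, -0.4, -0.5, 6.3, 0.3], "force": 25}}

```text
time: 17.42
tool_pos: [0.538, -0.2648, 0.1148]
eef_rot: [-2.186, -2.255, 0.007]
wrist_force: [-0.7, 0.4, 0.8]
finger_gap: 0.0309
```

Request:
{"op": "arm_command", "data": {"series": [1, 0, 0, 0.3, 0, 1, 0, 0, 0.3, 0, 1, 0, 0, 0.3, 0, 1, 0, 0, 0.3, 0, 1, 0, 0, 0.3, 0, 1, 0, 0, 0.3, 0, 1, 0, 0, 0.3, 0, 1, 0, 0, 0.3, 0]}}

```text
time: 18.08
tool_pos: [0.5389, -0.2648, 0.1123]
eef_rot: [2.186, 2.255, -0.005]
wrist_force: [4.6, -0.3, 0.8]
finger_gap: 0.0086
```

Request:
{"op": "arm_command", "data": {"series": [1, 0, 0, 0, 0, 1, 0, 0, -1, 0, 1, 0, 0, -2.5, 0, 1, 0, 0, -4.5, 0, 1, 0, 0, -7, 0, 1, 0, 0, -10, 0, 1, 0, 0, -13, 0, 1, 0, 0, -15, 0]}}

```text
time: 18.75
tool_pos: [0.5382, -0.265, 0.2653]
eef_rot: [2.187, 2.254, -0.006]
wrist_force: [0.8, -0.4, -2.2]
finger_gap: 0.0053
```

```bash
python3 -c "
from h import *
mv(arb(.19,.33),yaw=97.8)"
```

```text
t 18.75 pos [ 0.5382 -0.265   0.2653] yaw 1.7 q7 0.54 q [-0.1, 0.29, 0.6, 1.53, -0.16, 1.37, 0.54] gap 0.0053 F [ 0.8 -0.4 -2.2]
(np.float64(0.5531), np.float64(0.0992), 0.33) -> cm [36.33  2.57 -6.59]
roll -96.1 or 83.9
```

Request:
{"op": "arm_command", "data": {"series": [1, 0, 0, -4, 0, 1, 2, 0, -6.6, -7, 1, 6, 0.4, -6.6, -14, 1, 10, 0.7, -6.6, -21, 1, 14, 1, -6.6, -28, 1, 18, 1.3, -6.6, -35, 1, 22, 1.6, -6.6, -42, 1, 26, 2, -6.6, -49], "force": 30}}

```text
time: 19.42
tool_pos: [0.549, -0.0033, 0.3306]
eef_rot: [-1.048, -2.959, 0.008]
wrist_force: [0.9, 0.3, -2.6]
finger_gap: 0.0052
```

```bash
python3 -c "
from h import *
mv(arb(.18,.33),yaw=97.8)"
```

```text
t 19.42 pos [ 0.549  -0.0033  0.3306] yaw 51.0 q7 0.85 q [-0.39, 0.13, 0.35, 1.54, -0.04, 1.48, 0.85] gap 0.0052 F [ 0.9  0.3 -2.6]
(np.float64(0.5517), np.float64(0.1091), 0.33) -> cm [6.86 8.9  0.02]
roll -46.8 or 133.2
```

Request:
{"op": "arm_command", "data": {"series": [1, 3, 4, 0, -7, 1, 6, 7, 0, -14, 1, 6.9, 8.9, 0, -21, 1, 6.9, 8.9, 0, -28, 1, 6.9, 8.9, 0, -35, 1, 6.9, 8.9, 0, -42, 1, 6.9, 8.9, 0, -46.8, 1, 6.9, 8.9, 0, -46.8]}}

```text
time: 20.08
tool_pos: [0.5507, 0.1083, 0.33]
eef_rot: [0.218, -3.128, 0.008]
wrist_force: [-0.3, 0.4, -1.1]
finger_gap: 0.0055
```

```bash
python3 -c "
from h import *
mv(arb(.18,.156),yaw=97.8)"
```

```text
t 20.08 pos [0.5507 0.1083 0.33  ] yaw 98.0 q7 1.46 q [-0.46, 0.16, 0.21, 1.51, -0.03, 1.49, 1.46] gap 0.0055 F [-0.3  0.4 -1.1]
(np.float64(0.5517), np.float64(0.1091), 0.156) -> cm [-0.23  0.15 17.4 ]
roll 0.2 or -179.8
```

Request:
{"op": "arm_command", "data": {"series": [1, -0.1, 0.1, 4, 0.2, 1, -0.1, 0.1, 8, 0.2, 1, -0.2, 0.1, 12, 0.2, 1, -0.2, 0.1, 14.5, 0.2, 1, -0.2, 0.1, 16.5, 0.2, 1, -0.2, 0.1, 17.3, 0.2, 1, -0.2, 0.1, 17.3, 0.2, 1, -0.2, 0.1, 17.3, 0.2]}}

```text
time: 20.75
tool_pos: [0.5517, 0.1084, 0.1579]
eef_rot: [0.21, -3.129, 0.009]
wrist_force: [-0.2, 0.2, -1.1]
finger_gap: 0.0053
```

```bash
python3 -c "
from h import *
mv(arb(.18,.155),arb(.12,.155),arb(.07,.155),yaw=97.8)"
```

```text
t 20.75 pos [0.5517 0.1084 0.1579] yaw 97.7 q7 1.47 q [-0.45, 0.27, 0.2, 1.75, -0.05, 1.14, 1.47] gap 0.0053 F [-0.2  0.2 -1.1]
(np.float64(0.5517), np.float64(0.1091), 0.155) -> cm [-0.01  0.07  0.29]
(np.float64(0.5436), np.float64(0.1685), 0.155) -> cm [-0.    6.07  0.26]
(np.float64(0.5368), np.float64(0.2181), 0.155) -> cm [1.000e-02 1.107e+01 2.400e-01]
roll -0.1 or 179.9
```

Request:
{"op": "arm_command", "data": {"series": [1, 0, 0, 0.3, 0, 1, 0, 0.8, 0.3, 0, 1, 0, 1.7, 0.3, 0, 1, 0, 2.6, 0.3, 0, 1, 0, 3.5, 0.3, 0, 1, 0, 4.4, 0.3, 0, 1, 0, 5.2, 0.3, 0, 1, 0, 6, 0.3, 0]}}

```text
time: 21.42
tool_pos: [0.5434, 0.169, 0.1546]
eef_rot: [0.211, -3.128, 0.009]
wrist_force: [0.4, 0.7, -2.2]
finger_gap: 0.0056
```

```bash
python3 -c "
from h import *
mv(arb(.07,.155),yaw=97.8)"
```

```text
t 21.42 pos [0.5434 0.169  0.1546] yaw 97.7 q7 1.36 q [-0.52, 0.28, 0.16, 1.73, -0.05, 1.14, 1.36] gap 0.0056 F [ 0.4  0.7 -2.2]
(np.float64(0.5368), np.float64(0.2181), 0.155) -> cm [-0.    4.95 -0.06]
roll -0.1 or 179.9
```

Request:
{"op": "arm_command", "data": {"series": [1, 0, 1.3, 0, 0, 1, 0, 2.6, 0, 0, 1, 0, 3.8, 0, 0, 1, 0, 4.9, 0, 0, 1, 0, 4.9, 0, 0, 0.82, 0, 4.9, 0.1, 0, 0.82, 0, 4.9, 0.1, 0, 0.82, 0, 4.9, 0.1, 0]}}

```text
time: 22.08
tool_pos: [0.5373, 0.2165, 0.1535]
eef_rot: [0.209, -3.129, 0.009]
wrist_force: [0.7, 0.9, -1.0]
finger_gap: 0.0142
```

Request:
{"op": "arm_command", "data": {"series": [0.82, 0, 0, 0, 0, 0.82, 0, 0, -1, 0, 0.82, 0, 0, -3, 0, 0.82, 0, 0, -6, 0, 0.65, 0, -3, -9, 7, 0.65, 0, -7, -12, 14, 0.65, 0, -11, -13, 21, 0.65, 0, -15, -13, 28]}}

```text
time: 22.75
tool_pos: [0.5582, 0.0737, 0.2885]
eef_rot: [0.562, 3.09, -0.006]
wrist_force: [1.1, 0.8, 0.1]
finger_gap: 0.0288
```

```bash
python3 -c "
from h import *
mv((.5917,-.263,.2),yaw=YR)"
```

```text
t 22.75 pos [0.5582 0.0737 0.2885] yaw 69.4 q7 1.04 q [-0.47, 0.17, 0.29, 1.58, -0.05, 1.39, 1.04] gap 0.0288 F [1.1 0.8 0.1]
(0.5917, -0.263, 0.2) -> cm [-14.98 -30.29   8.99]
roll 67.6 or -112.4
```

Request:
{"op": "arm_command", "data": {"series": [0.65, -1.8, -3.7, 0, 7, 0.65, -3.6, -7.4, 0, 14, 0.65, -5.4, -11, 0, 21, 0.65, -7.2, -14.6, 0, 28, 0.65, -9, -18.2, 0, 35, 0.65, -10.8, -21.8, 0, 42, 0.65, -12.6, -25.5, 0, 49, 0.65, -14.4, -29, 0, 56]}}

```text
time: 23.42
tool_pos: [0.5903, -0.2511, 0.2912]
eef_rot: [1.953, 2.455, -0.004]
wrist_force: [0.9, 0.1, -0.2]
finger_gap: 0.0306
```

```bash
cat > chk.py <<'E'
from rf import *
def chk(i):
    """check washer i still at fitted place in side view; arbor gray profile"""
    S=grab_frame("side");s,W,yaw,x0,y0,off,al=pickle.load(open("w.pkl","rb"));b=BX[0];O=obs(S,b);O[:15,:26]=0;best=[]
    W1=[W[j] for j in range(i,4)]
    base=cov(S,[wq(W[i],1,yaw)],rackq(x0,y0,yaw),b,4,off[:2]);c=np.where(base.max(0)>.5)[0];reg=np.s_[:,(c[0]+c[-1])//2:c[-1]+3]
    m=cv2.dilate((base>.3).astype(np.uint8),np.ones((5,5)))>0;reg=m.copy();reg[:,:(c[0]+c[-1])//2]=0
    for dx in np.arange(-.006,.0061,.002):
        for dy in(-.006,-.003,0,.003,.006):
            for ln in(-.05,0,.05,.1,.15):
                W2=[(W[i][0]+dx,W[i][1]+dy,ln)]+W1[1:];cc=cov(S,[wq(w,1,yaw) for w in W2],rackq(x0,y0,yaw),b,4,off[:2])
                best.append((float(((cc-O)[reg]**2).sum().round(1)),round(float(dx),3),dy,ln))
    print(sorted(best)[:4])
E
python3 - <<'E'
from chk import *
chk(2);mv((.5917,-.263,.2),yaw=YR)
T=grab_frame("top");cv2.imwrite("pics/t2.png",T["image"])
E
```

```text
[(7.1, 0.0, 0, 0.05), (8.2, 0.002, 0.003, 0.05), (9.0, 0.0, 0, 0.1), (9.2, 0.002, 0.003, 0)]
t 23.47 pos [ 0.5884 -0.2596  0.2907] yaw 12.0 q7 0.7 q [-0.1, 0.39, 0.6, 1.37, -0.21, 1.44, 0.7] gap 0.0306 F [-5.8 -3.5 -1.8]
(0.5917, -0.263, 0.2) -> cm [-0.32  0.26  9.07]
roll 10.2 or -169.8
```

Request:
{"op": "arm_command", "data": {"series": [0.65, -0.3, 0.3, 0, 7, 0.65, -0.3, 0.3, 3, 10, 0.65, -0.3, 0.3, 6, 10, 0.65, -0.3, 0.3, 9, 10, 0.65, -0.3, 0.3, 11, 10, 0.65, -0.3, 0.3, 11, 10, 0.65, -0.3, 0.3, 11, 10, 0.65, -0.3, 0.3, 11, 10]}}

```text
time: 24.18
tool_pos: [0.5928, -0.2601, 0.1828]
eef_rot: [2.167, 2.264, -0.008]
wrist_force: [0.7, -0.5, 0.2]
finger_gap: 0.0306
```

```bash
python3 -c "
from h import *
mv((.5917,-.263,.117),yaw=YR)"
```

```text
t 24.18 pos [ 0.5928 -0.2601  0.1828] yaw 2.5 q7 0.57 q [-0.1, 0.46, 0.6, 1.51, -0.26, 1.24, 0.57] gap 0.0306 F [ 0.7 -0.5  0.2]
(0.5917, -0.263, 0.117) -> cm [-0.22 -0.14  6.58]
roll 0.7 or -179.3
```

Request:
{"op": "arm_command", "data": {"series": [0.65, -0.2, -0.1, 0, 0.7, 0.65, -0.2, -0.1, 1, 0.7, 0.65, -0.2, -0.1, 2.5, 0.7, 0.65, -0.2, -0.1, 4, 0.7, 0.65, -0.2, -0.1, 5.5, 0.7, 0.65, -0.2, -0.1, 6.4, 0.7, 0.65, -0.2, -0.1, 6.4, 0.7, 0.65, -0.2, -0.1, 6.4, 0.7], "force": 25}}

```text
time: 24.85
tool_pos: [0.5921, -0.2629, 0.119]
eef_rot: [2.181, 2.251, -0.008]
wrist_force: [0.3, 0.6, 1.1]
finger_gap: 0.0305
```

Request:
{"op": "arm_command", "data": {"series": [1, 0, 0, 0, 0, 1, 0, 0, 0, 0, 1, 0, 0, 0, 0, 1, 0, 0, 0, 0, 1, 0, 0, 0, 0, 1, 0, 0, 0, 0, 1, 0, 0, 0, 0, 1, 0, 0, 0, 0]}}

```text
time: 25.52
tool_pos: [0.5926, -0.2629, 0.1194]
eef_rot: [2.18, 2.25, -0.007]
wrist_force: [2.4, -0.2, 2.1]
finger_gap: 0.0077
```

Request:
{"op": "arm_command", "data": {"series": [1, 0, 0, 0, 0, 1, 0, 0, -1, 0, 1, 0, 0, -2.5, 0, 1, 0, 0, -4.5, 0, 1, 0, 0, -7, 0, 1, 0, 0, -10, 0, 1, 0, 0, -13, 0, 1, 0, 0, -15, 0]}}

```text
time: 26.18
tool_pos: [0.5917, -0.2619, 0.2727]
eef_rot: [2.18, 2.249, -0.007]
wrist_force: [0.9, -0.3, -1.3]
finger_gap: 0.006
```

```bash
python3 -c "
from h import *
mv(arb(.19,.33),yaw=-82.2)"
```

```text
t 26.18 pos [ 0.5917 -0.2619  0.2727] yaw 1.8 q7 0.54 q [-0.11, 0.41, 0.63, 1.4, -0.23, 1.41, 0.54] gap 0.006 F [ 0.9 -0.3 -1.3]
(np.float64(0.5531), np.float64(0.0992), 0.33) -> cm [36.16 -2.71 -6.11]
roll 84.0 or -96.0
```

Request:
{"op": "arm_command", "data": {"series": [1, 0, 0, -4, 0, 1, 2, 0, -6.1, 7, 1, 6, -0.4, -6.1, 14, 1, 10, -0.7, -6.1, 21, 1, 14, -1, -6.1, 28, 1, 18, -1.3, -6.1, 35, 1, 22, -1.6, -6.1, 42, 1, 26, -2, -6.1, 49], "force": 30}}

```text
time: 26.85
tool_pos: [0.5646, -0.0184, 0.3313]
eef_rot: [2.882, 1.225, -0.002]
wrist_force: [1.0, 0.7, -3.3]
finger_gap: 0.0056
```

```bash
python3 -c "
from h import *
mv(arb(.19,.33),yaw=-82.2)"
```

```text
t 26.85 pos [ 0.5646 -0.0184  0.3313] yaw -43.9 q7 -0.73 q [-0.61, 0.18, 0.65, 1.52, -0.1, 1.48, -0.73] gap 0.0056 F [ 1.   0.7 -3.3]
(np.float64(0.5531), np.float64(0.0992), 0.33) -> cm [ 7.67 -8.98  0.01]
roll 38.3 or -141.7
```

Request:
{"op": "arm_command", "data": {"series": [1, 2.6, -3, 0, 7, 1, 5.2, -6, 0, 14, 1, 7.7, -9, 0, 21, 1, 7.7, -9, 0, 28, 1, 7.7, -9, 0, 35, 1, 7.7, -9, 0, 38.3, 1, 7.7, -9, 0, 38.3, 1, 7.7, -9, 0, 38.3]}}

```text
time: 27.52
tool_pos: [0.5528, 0.0991, 0.3301]
eef_rot: [3.124, 0.216, 0.002]
wrist_force: [0.1, -0.1, -3.0]
finger_gap: 0.0056
```

```bash
python3 -c "
from h import *
mv(arb(.19,.162),yaw=-82.2)"
```

```text
t 27.52 pos [0.5528 0.0991 0.3301] yaw -82.1 q7 -1.61 q [-0.81, 0.17, 0.63, 1.53, -0.09, 1.48, -1.61] gap 0.0056 F [ 0.1 -0.1 -3. ]
(np.float64(0.5531), np.float64(0.0992), 0.162) -> cm [ 0.02 -0.18 16.81]
roll 0.1 or -179.9
```

Request:
{"op": "arm_command", "data": {"series": [1, 0, 0, 4, 0.1, 1, 0, -0.1, 8, 0.1, 1, 0, -0.1, 11.5, 0.1, 1, 0, -0.2, 14, 0.1, 1, 0, -0.2, 16, 0.1, 1, 0, -0.2, 16.8, 0.1, 1, 0, -0.2, 16.8, 0.1, 1, 0, -0.2, 16.8, 0.1]}}

```text
time: 28.18
tool_pos: [0.5532, 0.0991, 0.163]
eef_rot: [3.124, 0.214, 0.002]
wrist_force: [-0.7, 0.4, -1.3]
finger_gap: 0.0056
```

```bash
python3 -c "
from h import *
S=grab_frame('side');cv2.imwrite('pics/i3.png',cv2.resize(S['image'][110:200,170:270],(666,600),interpolation=3))
mv(arb(.13,.161),arb(.107,.161),yaw=-82.2)"
```

```text
t 28.23 pos [0.5536 0.0992 0.1636] yaw -82.2 q7 -1.56 q [-0.78, 0.28, 0.6, 1.77, -0.16, 1.14, -1.56] gap 0.0054 F [ 0.1  0.8 -2. ]
(np.float64(0.5449), np.float64(0.1586), 0.161) -> cm [-0.06 -6.    0.2 ]
(np.float64(0.5418), np.float64(0.1814), 0.161) -> cm [-0.05 -8.3   0.18]
roll 0.0 or -180.0
```

View pics/i3.png

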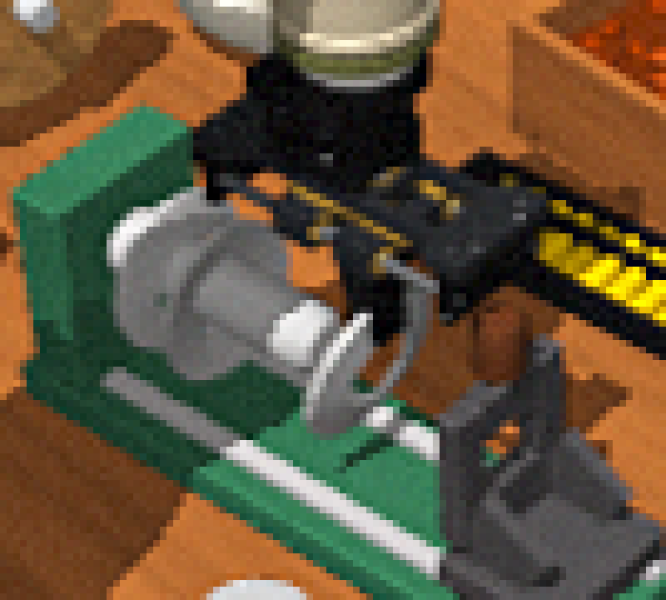

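Two washers hang on the arbor at (160,290) and (220,290), with the third in front of the tip. I'll insert it.

Request:
{"op": "arm_command", "data": {"series": [1, 0, -0.8, 0.2, 0, 1, 0, -1.7, 0.2, 0, 1, 0, -2.6, 0.2, 0, 1, 0, -3.5, 0.2, 0, 1, 0, -4.4, 0.2, 0, 1, 0, -5.2, 0.2, 0, 1, 0, -6, 0.2, 0, 1, 0, -6, 0.2, 0]}}

```text
time: 28.9
tool_pos: [0.545, 0.1611, 0.1609]
eef_rot: [3.125, 0.218, 0.004]
wrist_force: [0.0, 0.7, -2.0]
finger_gap: 0.0053
```

```bash
python3 -c "
from h import *
mv(arb(.107,.161),yaw=-82.2)"
```

```text
t 28.9 pos [0.545  0.1611 0.1609] yaw -82.0 q7 -1.67 q [-0.85, 0.3, 0.57, 1.75, -0.16, 1.14, -1.67] gap 0.0053 F [ 0.   0.7 -2. ]
(np.float64(0.5418), np.float64(0.1814), 0.161) -> cm [-0.03 -2.05 -0.03]
roll 0.2 or -179.8
```

Request:
{"op": "arm_command", "data": {"series": [1, 0, -0.9, 0, 0, 1, 0, -1.6, 0, 0, 1, 0, -2, 0.1, 0, 1, 0, -2, 0.2, 0, 0.82, 0, -2, 0.2, 0, 0.82, 0, -2, 0.2, 0, 0.82, 0, -2, 0.2, 0, 0.82, 0, -2, 0.2, 0]}}

```text
time: 29.57
tool_pos: [0.5425, 0.1805, 0.159]
eef_rot: [3.125, 0.217, 0.005]
wrist_force: [0.1, 0.7, 0.3]
finger_gap: 0.0148
```

Request:
{"op": "arm_command", "data": {"series": [0.82, 0, 0, -1, 0, 0.82, 0, 0, -3, 0, 0.82, 0, 0, -6, 0, 0.65, 0, 3, -9, -7, 0.65, 0, 7, -12, -14, 0.65, 0, 11, -13, -21, 0.65, 0, 15, -13, -28, 0.65, 0, 19, -13, -35]}}

```text
time: 30.23
tool_pos: [0.567, 0.0054, 0.293]
eef_rot: [2.924, 1.119, 0.005]
wrist_force: [0.9, 0.5, -1.0]
finger_gap: 0.0299
```

```bash
python3 -c "
from h import *
mv((.6427,-.2614,.2),yaw=YR)"
```

```text
t 30.23 pos [0.567  0.0054 0.293 ] yaw -48.1 q7 -0.84 q [-0.64, 0.19, 0.63, 1.58, -0.1, 1.4, -0.84] gap 0.0299 F [ 0.9  0.5 -1. ]
(0.6427, -0.2614, 0.2) -> cm [-12.17  24.81   9.57]
roll -49.9 or 130.1
```

Request:
{"op": "arm_command", "data": {"series": [0.65, -1.7, 3.5, 0, -7, 0.65, -3.4, 7, 0, -14, 0.65, -5.1, 10.5, 0, -21, 0.65, -6.8, 14, 0, -28, 0.65, -8.5, 17.5, 0, -35, 0.65, -10.2, 21, 0, -42, 0.65, -12.1, 24.8, 0, -49.9, 0.65, -12.1, 24.8, 0, -49.9]}}

```text
time: 30.9
tool_pos: [0.641, -0.2676, 0.2959]
eef_rot: [2.178, 2.247, -0.007]
wrist_force: [-0.3, -1.3, 0.5]
finger_gap: 0.0308
```

Run:
```python
from chk import *
chk(3);mv((.6427,-.2614,.18),yaw=YR)
```

```text
[(5.7, 0.0, 0, 0.05), (7.2, -0.002, 0, 0.1), (7.5, 0.002, 0.003, 0), (9.4, 0.0, 0, 0)]
t 30.95 pos [ 0.641  -0.2675  0.2959] yaw 1.9 q7 0.53 q [-0.06, 0.51, 0.6, 1.21, -0.27, 1.49, 0.53] gap 0.0306 F [-0.9 -0.2 -0.4]
(0.6427, -0.2614, 0.18) -> cm [ 0.75  0.14 11.58]
roll 0.1 or -179.9
```

Request:
{"op": "arm_command", "data": {"series": [0.65, 0.7, 0.1, 3, 0, 0.65, 0.7, 0.1, 6, 0, 0.65, 0.7, 0.1, 9, 0, 0.65, 0.7, 0.1, 11.5, 0, 0.65, 0.7, 0.1, 11.5, 0, 0.65, 0.7, 0.1, 11.5, 0, 0.65, 0.7, 0.1, 11.5, 0, 0.65, 0.7, 0.1, 11.5, 0]}}

```text
time: 31.62
tool_pos: [0.6433, -0.2624, 0.1836]
eef_rot: [2.173, 2.247, -0.005]
wrist_force: [0.1, 0.3, 0.3]
finger_gap: 0.0305
```

```bash
python3 -c "
from h import *
mv((.6429,-.2614,.118),yaw=YR)"
```

```text
t 31.62 pos [ 0.6433 -0.2624  0.1836] yaw 1.9 q7 0.55 q [-0.07, 0.56, 0.57, 1.37, -0.3, 1.28, 0.55] gap 0.0305 F [0.1 0.3 0.3]
(0.6429, -0.2614, 0.118) -> cm [ 0.19 -0.1   6.55]
roll 0.1 or -179.9
```

Request:
{"op": "arm_command", "data": {"series": [0.65, 0.1, -0.1, 1, 0, 0.65, 0.1, -0.1, 2.5, 0, 0.65, 0.2, -0.1, 4, 0, 0.65, 0.2, -0.1, 5.5, 0, 0.65, 0.2, -0.1, 6.5, 0, 0.65, 0.2, -0.1, 6.5, 0, 0.65, 0.2, -0.1, 6.5, 0, 0.65, 0.2, -0.1, 6.5, 0], "force": 25}}

```text
time: 32.28
tool_pos: [0.6434, -0.2616, 0.1198]
eef_rot: [2.172, 2.246, -0.004]
wrist_force: [-0.6, -0.3, 0.0]
finger_gap: 0.0305
```

Request:
{"op": "arm_command", "data": {"series": [1, 0, 0, 0, 0, 1, 0, 0, 0, 0, 1, 0, 0, 0, 0, 1, 0, 0, 0, 0, 1, 0, 0, 0, 0, 1, 0, 0, 0, 0, 1, 0, 0, 0, 0, 1, 0, 0, 0, 0]}}

```text
time: 32.95
tool_pos: [0.6439, -0.2615, 0.12]
eef_rot: [2.171, 2.246, -0.003]
wrist_force: [3.3, -0.9, 0.7]
finger_gap: 0.0075
```

Request:
{"op": "arm_command", "data": {"series": [1, 0, 0, 0, 0, 1, 0, 0, -1, 0, 1, 0, 0, -2.5, 0, 1, 0, 0, -4.5, 0, 1, 0, 0, -7, 0, 1, 0, 0, -10, 0, 1, 0, 0, -13, 0, 1, 0, 0, -15, 0]}}

```text
time: 33.62
tool_pos: [0.6416, -0.2599, 0.2734]
eef_rot: [2.171, 2.244, -0.003]
wrist_force: [0.2, -0.6, -2.9]
finger_gap: 0.0052
```

```bash
python3 -c "
from h import *
mv(arb(.19,.33),yaw=97.8)"
```

```text
t 33.62 pos [ 0.6416 -0.2599  0.2734] yaw 1.9 q7 0.52 q [-0.08, 0.51, 0.59, 1.26, -0.27, 1.44, 0.52] gap 0.0052 F [ 0.2 -0.6 -2.9]
(np.float64(0.5531), np.float64(0.0992), 0.33) -> cm [36.09 -7.59 -6.29]
roll -95.9 or 84.1
```

Request:
{"op": "arm_command", "data": {"series": [1, 0, 0, -4, 0, 1, 2, -0.4, -6.3, -7, 1, 6, -1.2, -6.3, -14, 1, 10, -2, -6.3, -21, 1, 14, -2.8, -6.3, -28, 1, 18, -3.6, -6.3, -35, 1, 22, -4.4, -6.3, -42, 1, 26, -5.2, -6.3, -49], "force": 30}}

```text
time: 34.28
tool_pos: [0.5786, 0.0002, 0.3323]
eef_rot: [1.039, 2.948, -0.017]
wrist_force: [1.2, 0.6, -1.6]
finger_gap: 0.0055
```

```bash
python3 -c "
from h import *
mv(arb(.188,.33),yaw=97.8)"
```

```text
t 34.28 pos [5.786e-01 2.000e-04 3.323e-01] yaw 51.2 q7 0.86 q [-0.41, 0.19, 0.38, 1.48, -0.05, 1.48, 0.86] gap 0.0055 F [ 1.2  0.6 -1.6]
(np.float64(0.5528), np.float64(0.1011), 0.33) -> cm [8.34 6.24 0.05]
roll -46.6 or 133.4
```

Request:
{"op": "arm_command", "data": {"series": [1, 3, 2.2, 0, -7, 1, 6, 4.4, 0, -14, 1, 8.3, 6.2, 0, -21, 1, 8.3, 6.2, 0, -28, 1, 8.3, 6.2, 0, -35, 1, 8.3, 6.2, 0, -42, 1, 8.3, 6.2, 0, -46.6, 1, 8.3, 6.2, 0, -46.6]}}

```text
time: 34.95
tool_pos: [0.5522, 0.0998, 0.3307]
eef_rot: [-0.218, 3.125, -0.026]
wrist_force: [-0.3, 0.6, -2.3]
finger_gap: 0.0055
```

```bash
python3 -c "
from h import *
mv(arb(.188,.163),yaw=97.8)"
```

```text
t 34.95 pos [0.5522 0.0998 0.3307] yaw 98.0 q7 1.47 q [-0.48, 0.15, 0.24, 1.52, -0.02, 1.47, 1.47] gap 0.0055 F [-0.3  0.6 -2.3]
(np.float64(0.5528), np.float64(0.1011), 0.163) -> cm [ 0.04  0.41 16.76]
roll 0.2 or -179.8
```

Request:
{"op": "arm_command", "data": {"series": [1, 0, 0.1, 4, 0.2, 1, 0, 0.2, 8, 0.2, 1, 0, 0.3, 11.5, 0.2, 1, 0, 0.3, 14, 0.2, 1, 0, 0.4, 16, 0.2, 1, 0, 0.4, 16.8, 0.2, 1, 0, 0.4, 16.8, 0.2, 1, 0, 0.4, 16.8, 0.2]}}

```text
time: 35.62
tool_pos: [0.5535, 0.1007, 0.1635]
eef_rot: [-0.21, 3.126, -0.027]
wrist_force: [-0.2, 0.2, -0.7]
finger_gap: 0.0052
```

```bash
python3 -c "
from h import *
mv(arb(.135,.162),yaw=97.8)"
```

```text
t 35.62 pos [0.5535 0.1007 0.1635] yaw 97.7 q7 1.48 q [-0.47, 0.25, 0.23, 1.75, -0.04, 1.14, 1.48] gap 0.0052 F [-0.2  0.2 -0.7]
(np.float64(0.5456), np.float64(0.1537), 0.162) -> cm [0.07 5.35 0.06]
roll -0.1 or 179.9
```

Request:
{"op": "arm_command", "data": {"series": [1, 0.1, 0.8, 0, 0, 1, 0.1, 1.6, 0, 0, 1, 0.1, 2.4, 0.1, 0, 1, 0.1, 3.2, 0.1, 0, 1, 0.1, 4, 0.1, 0, 1, 0.1, 4.7, 0.1, 0, 1, 0.1, 5.3, 0.1, 0, 1, 0.1, 5.3, 0.1, 0]}}

```text
time: 36.28
tool_pos: [0.545, 0.155, 0.1615]
eef_rot: [-0.213, 3.126, -0.026]
wrist_force: [0.2, -0.6, -1.6]
finger_gap: 0.0057
```

```bash
python3 -c "
from h import *
mv(arb(.135,.162),yaw=97.8)"
```

```text
t 36.28 pos [0.545  0.155  0.1615] yaw 97.8 q7 1.38 q [-0.54, 0.26, 0.2, 1.74, -0.04, 1.14, 1.38] gap 0.0057 F [ 0.2 -0.6 -1.6]
(np.float64(0.5456), np.float64(0.1537), 0.162) -> cm [-0.04 -0.14 -0.05]
roll -0.0 or 180.0
```

Request:
{"op": "arm_command", "data": {"series": [1, 0, 0.4, 0, 0, 1, 0, 0.8, 0, 0, 1, 0, 1.1, 0.1, 0, 1, 0, 1, 0.2, 0, 0.84, 0, 1, 0.2, 0, 0.84, 0, 1, 0.2, 0, 0.84, 0, 1, 0.2, 0, 0.84, 0, 1, 0.2, 0]}}

```text
time: 36.95
tool_pos: [0.544, 0.1647, 0.1596]
eef_rot: [-0.212, 3.125, -0.026]
wrist_force: [0.4, 0.4, 0.3]
finger_gap: 0.0133
```

Request:
{"op": "arm_command", "data": {"series": [0.84, 0, 0, 0, 0, 0.84, 0, 0, -1, 0, 0.84, 0, 0, -3, 0, 0.84, 0, 0, -6, 0, 0, 0, -3, -10, 0, 0, 0, -7, -12, 0, 0, 0, -11, -12, 0, 0, 0, -14, -12, 0]}}

```text
time: 37.62
tool_pos: [0.5625, 0.0261, 0.2854]
eef_rot: [-0.212, 3.12, -0.025]
wrist_force: [1.1, -0.0, -0.0]
finger_gap: 0.0329
```

```bash
python3 -c "
from h import *
S=grab_frame('side');T=grab_frame('top')
cv2.imwrite('pics/p4.png',np.hstack([cv2.resize(S['image'][110:200,170:270],(444,400),interpolation=3),cv2.resize(T['image'][150:240,155:235],(355,400),interpolation=3)]))
mv((.5655,.014,.25),(.5655,.014,.187),yaw=97.8)"
```

```text
t 37.72 pos [0.5624 0.0201 0.2841] yaw 97.2 q7 1.61 q [-0.4, 0.16, 0.31, 1.6, -0.03, 1.37, 1.61] gap 0.0407 F [-0.1  0.6 -0.9]
(0.5655, 0.014, 0.25) -> cm [-0.2  -0.58  3.42]
(0.5655, 0.014, 0.187) -> cm [-0.13 -0.45  9.72]
roll -0.6 or 179.4
```

View pics/p4.png

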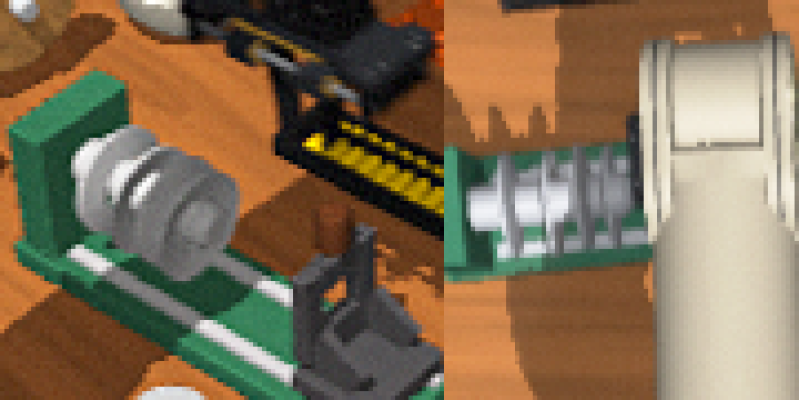

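Four washers hang on the arbor (top view bands at 510, 548, 583 and 610). That was the last allowed view, so checks are numeric from here. Now I'll grip the knob.

Request:
{"op": "arm_command", "data": {"series": [0, -0.2, -0.6, 0, -0.6, 0, -0.2, -0.6, 0, -0.6, 0, -0.2, -0.6, 0, -0.6, 0, -0.2, -0.6, 2, -0.6, 0, -0.2, -0.6, 3, -0.6, 0, -0.2, -0.6, 3, -0.6, 0, -0.2, -0.6, 3, -0.6, 0, -0.2, -0.6, 3, -0.6], "force": 40}}

```text
time: 38.38
tool_pos: [0.5656, 0.0143, 0.2548]
eef_rot: [-0.213, 3.122, -0.029]
wrist_force: [-0.2, 0.6, -1.0]
finger_gap: 0.0861
```

```bash
python3 -c "
from h import *
mv((.5655,.014,.188),yaw=97.8)"
```

```text
t 38.38 pos [0.5656 0.0143 0.2548] yaw 97.8 q7 1.63 q [-0.38, 0.19, 0.31, 1.64, -0.04, 1.31, 1.63] gap 0.0861 F [-0.2  0.6 -1. ]
(0.5655, 0.014, 0.188) -> cm [0.09 0.11 6.68]
roll 0.0 or -180.0
```

Request:
{"op": "arm_command", "data": {"series": [0, 0.1, 0.1, 2, 0, 0, 0.1, 0.1, 4, 0, 0, 0.1, 0.1, 5.7, 0, 0, 0.1, 0.1, 6.6, 0, 1, 0.1, 0.1, 6.6, 0, 1, 0.1, 0.1, 6.6, 0, 1, 0.1, 0.1, 6.6, 0, 1, 0.1, 0.1, 6.6, 0]}}

```text
time: 39.05
tool_pos: [0.5661, 0.014, 0.1902]
eef_rot: [-0.213, 3.12, -0.029]
wrist_force: [0.1, 0.3, 0.4]
finger_gap: 0.0679
```

Request:
{"op": "arm_command", "data": {"series": [1, 0, 0, 0, 0, 1, 0, 0, 0, 0, 1, 0, 0, 0, 0, 1, 0, 0, 0, 0, 1, 0, 0, 0, 0, 1, 0, 0, 0, 0, 1, 0, 0, 0, 0, 1, 0, 0, 0, 0]}}

```text
time: 39.72
tool_pos: [0.5661, 0.0136, 0.1902]
eef_rot: [-0.212, 3.12, -0.029]
wrist_force: [0.3, -2.8, -0.2]
finger_gap: 0.0293
```

```bash
python3 -c "
from h import *
mv(arb(.16,.188),arb(.052,.188),yaw=97.8)"
```

```text
t 39.72 pos [0.5661 0.0136 0.1902] yaw 97.8 q7 1.64 q [-0.38, 0.23, 0.3, 1.72, -0.05, 1.18, 1.64] gap 0.0293 F [ 0.3 -2.8 -0.2]
(np.float64(0.549), np.float64(0.1289), 0.188) -> cm [ 1.400e-01  1.166e+01 -1.000e-02]
(np.float64(0.5344), np.float64(0.2359), 0.188) -> cm [ 0.13 22.45 -0.22]
roll -0.0 or 180.0
```

Request:
{"op": "arm_command", "data": {"series": [1, 0, 1.5, 0, 0, 1, 0, 3, 0, 0, 1, 0, 4.5, 0, 0, 1, 0, 6, 0, 0, 1, 0.1, 7.5, 0, 0, 1, 0.1, 9, 0, 0, 1, 0.1, 10.3, 0, 0, 1, 0.1, 11.6, 0, 0]}}

```text
time: 40.38
tool_pos: [0.5504, 0.1282, 0.1901]
eef_rot: [-0.211, 3.117, -0.03]
wrist_force: [-3.1, -5.7, 17.2]
finger_gap: 0.0295
```

```bash
python3 -c "
from h import *
mv(arb(.08,.188),arb(.052,.188),yaw=97.8)"
```

```text
t 40.38 pos [0.5504 0.1282 0.1901] yaw 97.7 q7 1.42 q [-0.52, 0.23, 0.23, 1.72, -0.03, 1.18, 1.42] gap 0.0295 F [-3.1 -5.7 17.2]
(np.float64(0.5382), np.float64(0.2081), 0.188) -> cm [0.14 8.08 0.05]
(np.float64(0.5344), np.float64(0.2359), 0.188) -> cm [ 1.400e-01  1.088e+01 -1.000e-02]
roll -0.1 or 179.9
```

Request:
{"op": "arm_command", "data": {"series": [1, 0, 0.8, -0.1, 0, 1, 0, 1.7, -0.1, 0, 1, 0.1, 2.6, -0.1, 0, 1, 0.1, 3.5, -0.1, 0, 1, 0.1, 4.4, -0.1, 0, 1, 0.1, 5.2, -0.1, 0, 1, 0.1, 6, -0.1, 0, 1, 0.1, 6.6, -0.1, 0]}}

```text
time: 41.05
tool_pos: [0.5416, 0.1921, 0.1902]
eef_rot: [-0.208, 3.116, -0.033]
wrist_force: [2.6, -7.8, 3.9]
finger_gap: 0.0288
```

```bash
python3 -c "
from h import *
mv(arb(.08,.188),arb(.052,.188),yaw=97.8)"
```

```text
t 41.05 pos [0.5416 0.1921 0.1902] yaw 97.6 q7 1.3 q [-0.6, 0.25, 0.19, 1.7, -0.02, 1.19, 1.3] gap 0.0288 F [ 2.6 -7.8  3.9]
(np.float64(0.5382), np.float64(0.2081), 0.188) -> cm [0.13 1.64 0.18]
(np.float64(0.5344), np.float64(0.2359), 0.188) -> cm [0.14 4.44 0.12]
roll -0.2 or 179.8
```

Request:
{"op": "arm_command", "data": {"series": [1, 0, 0.5, 0, 0, 1, 0, 1, 0, 0, 1, 0.1, 1.5, 0, 0, 1, 0.1, 2, 0, 0, 1, 0.1, 2.5, 0, 0, 1, 0.1, 3, 0, 0, 1, 0.1, 3.4, 0, 0, 1, 0.1, 3.8, 0, 0]}}

```text
time: 41.72
tool_pos: [0.5368, 0.2272, 0.1902]
eef_rot: [-0.204, 3.114, -0.036]
wrist_force: [1.5, -9.4, 7.6]
finger_gap: 0.0292
```

```bash
python3 -c "
from h import *
mv(arb(.052,.188),yaw=97.8)"
```

```text
t 41.72 pos [0.5368 0.2272 0.1902] yaw 97.5 q7 1.23 q [-0.64, 0.27, 0.17, 1.67, -0.02, 1.2, 1.23] gap 0.0292 F [ 1.5 -9.4  7.6]
(np.float64(0.5344), np.float64(0.2359), 0.188) -> cm [0.13 0.89 0.2 ]
roll -0.3 or 179.7
```

Knob at s≈0.061, so the gap is about 53 mm. I'll creep in and watch the force.

Request:
{"op": "arm_command", "data": {"series": [1, 0, 0.3, 0, 0, 1, 0, 0.5, 0, 0, 1, 0.1, 0.7, 0, 0, 1, 0.1, 0.9, 0, 0, 1, 0.1, 1, 0, 0, 1, 0.1, 1.1, 0, 0, 1, 0.1, 1.1, 0, 0, 1, 0.1, 1.1, 0, 0]}}

```text
time: 42.38
tool_pos: [0.5356, 0.2358, 0.1902]
eef_rot: [-0.201, 3.113, -0.04]
wrist_force: [3.0, -8.1, 2.4]
finger_gap: 0.0293
```

```bash
python3 -c "
from h import *
mv(arb(.052,.188),yaw=97.8)"
```

```text
t 42.38 pos [0.5356 0.2358 0.1902] yaw 97.4 q7 1.21 q [-0.65, 0.27, 0.17, 1.67, -0.01, 1.2, 1.21] gap 0.0293 F [ 3.  -8.1  2.4]
(np.float64(0.5344), np.float64(0.2359), 0.188) -> cm [0.12 0.03 0.22]
roll -0.4 or 179.6
```

Request:
{"op": "arm_command", "data": {"series": [1, 0, 0.2, 0, 0, 1, 0, 0.3, 0, 0, 1, 0, 0.5, 0, 0, 1, 0, 0.6, 0, 0, 1, 0, 0.7, 0, 0, 1, 0, 0.7, 0, 0, 1, 0, 0.7, 0, 0, 1, 0, 0.7, 0, 0]}}

```text
time: 43.05
tool_pos: [0.5353, 0.2386, 0.1902]
eef_rot: [-0.195, 3.115, -0.047]
wrist_force: [-2.1, -14.7, 7.0]
finger_gap: 0.0291
```

Request:
{"op": "arm_command", "data": {"series": [1, 0, 0.2, 0, 0, 1, 0, 0.3, 0, 0, 1, 0, 0.5, 0, 0, 1, 0, 0.6, 0, 0, 1, 0, 0.7, 0, 0, 1, 0, 0.7, 0, 0, 1, 0, 0.7, 0, 0, 1, 0, 0.7, 0, 0]}}

```text
time: 43.72
tool_pos: [0.5355, 0.239, 0.19]
eef_rot: [-0.186, 3.117, -0.058]
wrist_force: [-1.6, -21.1, 8.4]
finger_gap: 0.0291
```

```bash
python3 -c "
from h import *
mv(arb(.052,.188),yaw=97.8)"
```

```text
t 43.72 pos [0.5355 0.239  0.19  ] yaw 96.8 q7 1.19 q [-0.66, 0.28, 0.17, 1.66, -0.0, 1.21, 1.19] gap 0.0291 F [ -1.6 -21.1   8.4]
(np.float64(0.5344), np.float64(0.2359), 0.188) -> cm [ 0.15 -0.29  0.21]
roll -1.0 or 179.0
```

Request:
{"op": "arm_command", "data": {"series": [1, 0, 0, 0, 0, 1, 0, 0, 0, 0, 0.5, 0, 0, 0, 0, 0.5, 0, 0, 0, 0, 0.5, 0, 0, 0, 0, 0.5, 0, 0, 0, 0, 0.5, 0, 0, -1, 0, 0.5, 0, 0, -3, 0]}}

```text
time: 44.38
tool_pos: [0.5337, 0.24, 0.2186]
eef_rot: [-0.187, 3.12, -0.061]
wrist_force: [-0.3, -0.6, 0.9]
finger_gap: 0.0427
```

Request:
{"op": "arm_command", "data": {"series": [0.5, 0, 0, -4, 0, 0.5, 0, 0, -8, 0, 0.5, 4, 0, -10, 0, 0.5, 8, 0, -10, 0, 0.5, 12, 0, -10, 0, 0.5, 16, 2, -10, 0, 0.5, 18, 5, -10, 0, 0.5, 18, 8, -10, 0]}}

```text
time: 45.05
tool_pos: [0.3397, 0.3027, 0.3151]
eef_rot: [-0.19, 3.118, -0.057]
wrist_force: [1.1, 0.4, 1.0]
finger_gap: 0.0435
```

Run:
```python
from h import *
mv()
F=[grab_frame("side"),grab_frame("top")]
import pickle;pickle.dump(F,open("f9.pkl","wb"))
for o in("arbor_root","tail_face","tail_knob","w1_c"):
    ps=[place_of(o,f) for f in F];print(o,[[(np.round(d["position"],1).tolist(),round(d["conf"],2)) for d in p[:6]] for p in ps])
    if all(ps) and o!="w1_c": print(tri(F,[p[0]["position"] for p in ps]))
# pale/grey along arbor in top view: profile along axis at lateral +-35mm, z=.1
T=F[1]
for lat in(.035,-.035,.045):
    v=[]
    for s in np.arange(-.01,.12,.004):
        p=RT+AD*s+np.array([.9907,.1357])*lat;u=proj(T,[p[0],p[1],.12])[0];c=cv2.getRectSubPix(T["image"],(1,1),(float(u[0]),float(u[1])))[0,0].astype(int);v.append(f"{round(s*1000)}:{c[2]},{c[1]},{c[0]}")
    print(lat,v)
```

```text
t 45.05 pos [0.3397 0.3027 0.3151] yaw 97.0 q7 0.83 q [-0.84, -0.07, -0.01, 1.77, 0.04, 1.45, 0.83] gap 0.0435 F [1.1 0.4 1. ]
arbor_root [[([147.4, 185.9], 0.57)], [([200.8, 160.6], 0.93)]]
(array([0.51008463, 0.28894042, 0.1023881 ]), np.float64(0.24210232450687386))
tail_face [[([150.0, 195.7], 0.84), ([272.8, 353.7], 0.42)], [([195.7, 173.6], 0.89)]]
(array([0.52691731, 0.23881742, 0.1099869 ]), np.float64(1.2855710076116509))
tail_knob [[([136.2, 197.9], 0.59)], [([193.9, 169.8], 0.71), ([154.6, 250.6], 0.5)]]
(array([0.53545775, 0.23867458, 0.17085855]), np.float64(0.556507986421849))
w1_c [[([354.2, 342.9], 0.93), ([152.6, 190.3], 0.41), ([144.7, 189.0], 0.26)], [([248.8, 381.5], 0.88), ([196.6, 168.0], 0.55)]]
0.035 ['-10:66,133,103', '-6:65,96,83', '-2:128,134,137', '2:125,126,131', '6:107,109,113', '10:100,101,105', '14:134,135,140', '18:154,155,162', '22:140,142,149', '26:98,100,102', '30:80,80,83', '34:88,97,97', '38:89,92,96', '42:83,83,87', '46:82,81,84', '50:103,102,107', '54:65,63,67', '58:50,46,49', '62:48,46,48', '66:59,58,61', '70:74,74,77', '74:83,84,86', '78:89,8
[... 542 characters left out ...]
00,95,100', '82:97,95,100', '86:96,93,99', '90:97,94,99', '94:92,91,95', '98:99,95,101', '102:95,93,100', '106:92,93,99', '110:93,93,99', '114:94,94,101', '118:101,102,108']
0.045 ['-10:72,143,113', '-6:43,81,63', '-2:62,82,74', '2:88,95,96', '6:100,96,97', '10:86,78,67', '14:79,78,58', '18:100,93,87', '22:111,106,105', '26:98,89,87', '30:92,86,78', '34:87,90,70', '38:112,105,99', '42:112,104,103', '46:109,102,101', '50:130,125,130', '54:112,105,104', '58:80,79,67', '62:75,82,62', '66:77,87,64', '70:80,90,68', '74:86,92,68', '78:86,88,63', '82:83,85,61', '86:83,86,61', '90:78,86,62', '94:81,87,62', '98:82,83,59', '102:82,86,64', '106:84,87,66', '110:81,88,69', '114:85,86,66', '118:82,84,63']
```

```bash
python3 -c "
from workcell import *
print(finish_job())"
```

```text
the job is handed in; nothing more can be done
None
```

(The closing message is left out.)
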